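# Store the spindles in the dry cabinet

## Task

Open the dry cabinet's drawer, take the spent desiccant canister out of it and put it in the blue bin. Then stand every spindle on the bench upright in the drawer (they are top-heavy and topple easily, so never let one tip over), gently push the drawer fully shut, and last press the locking bolt on the cabinet's roof all the way down. Leave the screwdriver, oil bottle and mug where they are.

Things in the scene. Friction and masses are not known exactly. Their poses are not given: they have to be found in the camera images.
- cabinet: clear acrylic dry cabinet with aluminium frame, 220 mm deep (x) x 300 mm wide (y) x 170 mm tall, fixed. Origin: centre of its underside; its front face looks along its own -x, towards the robot, at x = -110 mm.
- drawer (a joint): opening of the cabinet's single drawer in m: 0 fully shut (front flush with the cabinet's face), 0.19 fully open (towards the cabinet's -x, its whole inside then clear of the roof). Slides with about 3 N of friction and stays where left. The front panel is 12 mm thick and reaches to 160 mm above the bench; the side and back walls to 54 mm.
- drawer_floor (a point): centre of the drawer's inner floor, on its upper surface (20 mm above the bench); moves with the drawer; axes as the cabinet's. The inside measures 170 mm in x by 260 mm in y.
- drawer_handle (a point): middle of the drawer's steel bar handle: horizontal bar along the cabinet's y, 110 mm long and 10 mm thick on a stalk at each end, its centre 45 mm in front of the drawer's front panel, 150 mm above the bench; moves with the drawer.
- bolt (a joint): how far the locking bolt is pressed down, in m: 0 raised, 0.014 fully down. About 5 N of friction; it stays where left.
- bolt_top (a point): centre of the top face of the locking bolt's round steel head, 32 mm across and 10 mm thick, on a 16 mm stem in a dark block on the front right (-y) of the cabinet's roof; 220 mm above the bench when raised, and sinks as it is pressed.
- canister: plain aluminium desiccant canister with a paper band, 56 mm across, on a heavy steel base 66 mm across and 18 mm thick; 110 mm tall in all, 0.4 kg, bottom-heavy and steady, standing in the drawer at the start. Origin: centre of its underside, z along its axis.
- canister_mid (a point): centre of the canister, 55 mm above its underside.
- bin: blue open-topped plastic bin for spent canisters, 160 mm (x) x 110 mm (y) x 50 mm tall, walls and floor 5 mm, fixed. Origin: centre of its underside.
- spindle1: turned spindle standing upright, 132 mm tall: black foot disc 40 mm across and 6 mm thick, 14 mm steel shaft, heavy steel pulley 42 mm across from 95 to 125 mm height, brass hub 16 mm across above it. 0.4 kg, centre of mass about 100 mm up, so it topples from a push or jolt; the pulley is the part to grip. Origin: centre of the foot's underside, z up along the shaft. May be absent.
- spindle2: turned spindle standing upright, 132 mm tall: black foot disc 40 mm across and 6 mm thick, 14 mm steel shaft, heavy steel pulley 42 mm across from 95 to 125 mm height, brass hub 16 mm across above it. 0.4 kg, centre of mass about 100 mm up, so it topples from a push or jolt; the pulley is the part to grip. Origin: centre of the foot's underside, z up along the shaft. May be absent.
- spindle3: turned spindle standing upright, 132 mm tall: black foot disc 40 mm across and 6 mm thick, 14 mm steel shaft, heavy steel pulley 42 mm across from 95 to 125 mm height, brass hub 16 mm across above it. 0.4 kg, centre of mass about 100 mm up, so it topples from a push or jolt; the pulley is the part to grip. Origin: centre of the foot's underside, z up along the shaft. May be absent.
- spindle4: turned spindle standing upright, 132 mm tall: black foot disc 40 mm across and 6 mm thick, 14 mm steel shaft, heavy steel pulley 42 mm across from 95 to 125 mm height, brass hub 16 mm across above it. 0.4 kg, centre of mass about 100 mm up, so it topples from a push or jolt; the pulley is the part to grip. Origin: centre of the foot's underside, z up along the shaft. May be absent.
- screwdriver: screwdriver lying beyond the bin; leave alone. Origin near its middle, underside.
- oil: white oil bottle, 48 mm across, 130 mm tall, beyond the spindles; leave alone. Origin: centre of its underside.
- mug: white mug, 80 mm across, 90 mm tall, to the left of the cabinet; leave alone. Origin: centre of its underside.

How it is judged (in metres and radians):
On the way, in this order (a step that is already met when the one before it is completed fails the run):
1. the canister is out of the drawer and let go in the blue bin (x of canister_mid in the frame of bin between -0.075 and 0.075 m and y of canister_mid in the frame of bin between -0.05 and 0.05 m and z of canister_mid in the frame of bin between 0.02 and 0.085 m and contact force between the fingers and canister below 0.2 N), for 0.2 s.
2. every spindle stands upright in the drawer, let go (x of spindle1 in the frame of drawer_floor between -0.085 and 0.085 m and y of spindle1 in the frame of drawer_floor between -0.13 and 0.13 m and z of spindle1 in the frame of drawer_floor between -0.008 and 0.008 m and angle between each of spindle1, spindle2, spindle3, spindle4's own z axis and vertical below 0.08 rad and x of spindle2 in the frame of drawer_floor between -0.085 and 0.085 m and y of spindle2 in the frame of drawer_floor between -0.13 and 0.13 m and z of spindle2 in the frame of drawer_floor between -0.008 and 0.008 m and x of spindle3 in the frame of drawer_floor between -0.085 and 0.085 m and y of spindle3 in the frame of drawer_floor between -0.13 and 0.13 m and z of spindle3 in the frame of drawer_floor between -0.008 and 0.008 m and x of spindle4 in the frame of drawer_floor between -0.085 and 0.085 m and y of spindle4 in the frame of drawer_floor between -0.13 and 0.13 m and z of spindle4 in the frame of drawer_floor between -0.008 and 0.008 m and linear speed of each of spindle1, spindle2, spindle3, spindle4 below 0.02 m/s and contact force between the fingers and spindle1 below 0.2 N and contact force between the fingers and spindle2 below 0.2 N and contact force between the fingers and spindle3 below 0.2 N and contact force between the fingers and spindle4 below 0.2 N), for 0.2 s.
3. the drawer is fully shut with the spindles still standing in it (value of joint drawer below 0.004 m and x of spindle1 in the frame of drawer_floor between -0.085 and 0.085 m and y of spindle1 in the frame of drawer_floor between -0.13 and 0.13 m and z of spindle1 in the frame of drawer_floor between -0.008 and 0.008 m and angle between each of spindle1, spindle2, spindle3, spindle4's own z axis and vertical below 0.08 rad and x of spindle2 in the frame of drawer_floor between -0.085 and 0.085 m and y of spindle2 in the frame of drawer_floor between -0.13 and 0.13 m and z of spindle2 in the frame of drawer_floor between -0.008 and 0.008 m and x of spindle3 in the frame of drawer_floor between -0.085 and 0.085 m and y of spindle3 in the frame of drawer_floor between -0.13 and 0.13 m and z of spindle3 in the frame of drawer_floor between -0.008 and 0.008 m and x of spindle4 in the frame of drawer_floor between -0.085 and 0.085 m and y of spindle4 in the frame of drawer_floor between -0.13 and 0.13 m and z of spindle4 in the frame of drawer_floor between -0.008 and 0.008 m), for 0.2 s.
4. the locking bolt is pressed fully down (value of joint bolt above 0.0115 m), for 0.2 s.
At the end, for the whole second after the job is handed in: The canister is in the blue bin; every spindle stands upright (within 0.08 rad) on the drawer's floor, at rest; the drawer is shut to within 4 mm; the bolt is down to within 2.5 mm of its full 14 mm (all of step 3 and x of canister_mid in the frame of bin between -0.075 and 0.075 m and y of canister_mid in the frame of bin between -0.05 and 0.05 m and z of canister_mid in the frame of bin between 0.02 and 0.085 m and linear speed of each of spindle1, spindle2, spindle3, spindle4 below 0.02 m/s and value of joint bolt above 0.0115 m); the robot touches nothing.
It fails at once if a spindle tipped over (leaned more than 0.5 rad) (angle between any of spindle1, spindle2, spindle3, spindle4's own z axis and vertical above 0.5 rad).
It fails at once if the screwdriver, oil bottle or mug was moved more than 30 mm (distance of any of screwdriver, oil, mug from where it was at the start of the episode above 0.03 m).
Of spindle1, spindle2, spindle3, spindle4 only 2 to 4 are there at a start; the rules pass over those that are not, and their reading is None.
At some moment in a run one of canister may be knocked a few centimetres aside while the robot is not near it.
It also fails if it takes over 210 s, if anything falls off the work surface, if the arm or the gripper's body presses on something with over 40 N, if the wrist force passes 120 N, or if a joint passes its speed limit or range.

## Robot

A 7-joint arm with a two-finger parallel gripper is mounted at the origin on the work surface. World frame = base frame: x ahead of the robot, y to its left, z up, the work surface at z = 0. Lengths are in mm, angles in rad, forces in N, time in s.
With the tool pointing down it reaches from about 425 to 825 mm from the base axis. Payload 3.6 kg.
Tool frame: the origin (TCP) lies midway between the tips of the shut fingers; the grasp point (between the pads) lies 19 mm behind it (r.grasp_offset is the distance from the TCP to the grasp point, in mm); y points along the fingers, x is the direction in which the jaws open and shut, and the axes are right-handed (so a half turn about y gives the same grasp; the last joint's range is limited). The gripper opens to 93 mm and grips with 3 to 60 N. Pads are 15 mm wide; open, the fingers measure 128 mm over their backs; the gripper's body (75 mm by 188 mm) begins 65 mm behind the grasp point.
Start: joints at [-1.254, 0.615, -0.013, 1.423, 0.008, 1.103, -0.04], TCP at [218.445, 612.161, 190.54] pointing down, gripper open.
Joint ranges: [-3.12, 3.12], [-0.3, 2.06], [-1.34, 1.32], [0.26, 2.42], [-1.36, 4.5], [0.01, 1.98], [-2.84, 2.84]. Speed limits (rad/s): [2.79, 2.79, 3.14, 3.14, 3.14, 3.14, 3.14].

## Interface

Orientations are given as a unit quaternion [x, y, z, w].
In Python, from rig import r gives the robot as it stands.
- The arm moves only by the tool drive_tool, never from a script. Its argument "series" is a list of rows, each a list of 4 numbers: the shift along the world's x, y, z scaled (see below), then the turn about the world's z scaled (see below). In form: [[x, y, z, roll], ...]. A call has 1 to 20 rows; each row is the pose to reach, as a shift and turn from the pose commanded when the call began, turning the shorter way round; what a row does not reach only later rows make up. The controller multiplies each number of a shift by 600 mm and each number of a turn by pi rad. A row lasts 1/12 s, in which the tool goes at most 41.7 mm and 7.16 degrees, less where a joint would pass 70% of its speed; a pose out of reach is approached as far as the arm can. A call with a number of a shift or a turn outside -1 to 1 is refused whole. A call with a gripper value outside its range is refused whole. "claw" is the opening, from 0 (shut) to 1 (fully open), set as the call begins (left out, the last holds). The fingers move at their own pace and stop on an object; the grip force is fixed at half the most. Time passes only in rows, so rows that repeat a pose let the fingers close. It gives the time, the measured TCP pose, the force and the opening at its end, in the units of the state.
- r.get_obs(): the state, without advancing time (a new reading comes with each control period).
- r.snapshot(name): name is "side" or "top" or "wrist"; returns a dict with "frame" (480x640x3 uint8, red, green, blue), "intrinsics" (3x3 intrinsics, pixels), "world_to_cam" (4x4, takes a point from world to camera coordinates). Camera axes: x right, y down, z forward; pixel columns grow to the right and rows downward; lengths in mm; the calibration is good to about 2 mm. The wrist camera is an equidistant fisheye: a pixel r from the principal point sees the ray r / f radians off the axis. A picture is of the moment at which its call begins. There is no depth.
- r.sign_off(): hands the job in, once; it reports no verdict.
The state is a dict: "time": time; "joint_pos": joint angles; "joint_velocities": joint speeds; "tau": joint torques, N m; "position": TCP position; "tcp_rot": TCP orientation; "force": force on the tool from outside, world axes, zero at the start; "moment": the same for the moment, N m; "gripper_width": finger opening in mm.
Only numpy, scipy, OpenCV 4.12 (cv2) and the standard library are available. Lean on these libraries where they do the work, as an engineer would, in place of code of your own. Each camera call takes 0.05 s, during which the arm holds its last target. There are 200 camera calls.

## Working session

There is one attempt and no reset: what is moved stays moved. The work goes in short steps, Python scripts to look and compute and a tool call to move; the robot and the scene stay as the last step left them, time stands still between calls to the robot, and variables do not carry over. Pictures are saved under pics/ and viewed, about 12 in all and at most 16, crops included, and the job is handed in when it is done.

Besides the shell and the picture viewer there is one more tool, called after ">>>" as name(argument=value, ...), one argument or row to a line, values as JSON. drive_tool: Moves the arm, as the interface text tells. Shifts and turns lie within -1 to 1; 1 stands for 600 mm of shift or pi rad of turn. Its arguments: {"type":"object","properties":{"series":{"type":"array"},"claw":{"type":"number"}},"required":["series"]}

```bash
ls; mkdir -p pics; cat > h.py <<'E'
import numpy as np, cv2
from rig import r
def snap(n,f):
    s=r.snapshot(n); cv2.imwrite('pics/'+f+'.png',s['frame'][:,:,::-1]); np.savez('pics/'+f+'.npz',**s); return s
def load(f): return dict(np.load('pics/'+f+'.npz'))
def ray(s,uv,fish=False):
    K=s['intrinsics'];T=s['world_to_cam'];R=T[:3,:3];t=T[:3,3]
    x=(uv[0]-K[0,2])/K[0,0];y=(uv[1]-K[1,2])/K[1,1]
    if fish:
        th=np.hypot(x,y);d=np.array([np.sin(th)*x/max(th,1e-9),np.sin(th)*y/max(th,1e-9),np.cos(th)])
    else: d=np.array([x,y,1.])
    return -R.T@t, R.T@d
def onz(s,uv,z,fish=False):
    c,d=ray(s,uv,fish); return c+d*(z-c[2])/d[2]
def proj(s,p,fish=False):
    q=s['world_to_cam']@np.r_[p,1.];K=s['intrinsics']
    if fish:
        th=np.arctan2(np.hypot(q[0],q[1]),q[2]);v=q[:2]/max(np.hypot(q[0],q[1]),1e-9)*th
    else: v=q[:2]/q[2]
    return np.array([K[0,0]*v[0]+K[0,2],K[1,1]*v[1]+K[1,2]])
E
python3 - <<'E'
from h import *
np.set_printoptions(precision=3,suppress=True)
for n in('top','side','wrist'):
    s=snap(n,n+'0'); print(n,s['intrinsics'].tolist(),ray(s,(320,240)))
print(r.get_obs(),r.grasp_offset)
E
```

```text
pics
top [[604.3653930457402, 0.0, 323.27034821637756], [0.0, 604.3653930457402, 235.39243887524339], [0.0, 0.0, 1.0]] (array([ 495.061,   47.77 , 1816.565]), array([ 0.059,  0.003, -0.998]))
side [[519.2390842005873, 0.0, 319.6991468142646], [0.0, 519.2390842005873, 235.52472391014794], [0.0, 0.0, 1.0]] (array([ 644.293, -294.715, 1237.103]), array([-0.045,  0.312, -0.949]))
wrist [[371.64829954431775, 0.0, 322.14663765398285], [0.0, 371.64829954431775, 249.9800386737034], [0.0, 0.0, 1.0]] (array([146.481, 637.368, 383.91 ]), array([ 0.231, -0.091, -0.969]))
{'time': 0.15, 'joint_pos': array([-1.255,  0.616, -0.013,  1.424,  0.008,  1.103, -0.04 ]), 'joint_velocities': array([-0.001, -0.002,  0.002, -0.006, -0.001,  0.002,  0.001]), 'tau': array([  0.001, -45.935,   0.209, -16.594,  -0.061,   0.018,   0.   ]), 'position': array([218.254, 611.581, 189.682]), 'tcp_rot': array([ 0.578,  0.407, -0.408, -0.578]), 'force': array([-0.199,  0.043,  0.266]), 'moment': array([ 0.027, -0.034,  0.032]), 'gripper_width': 92.87859225309957} 18.8
```

View pics/top0.png

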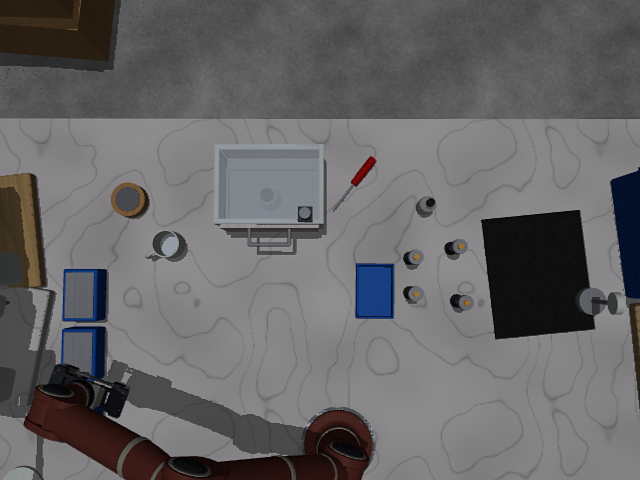

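View pics/side0.png

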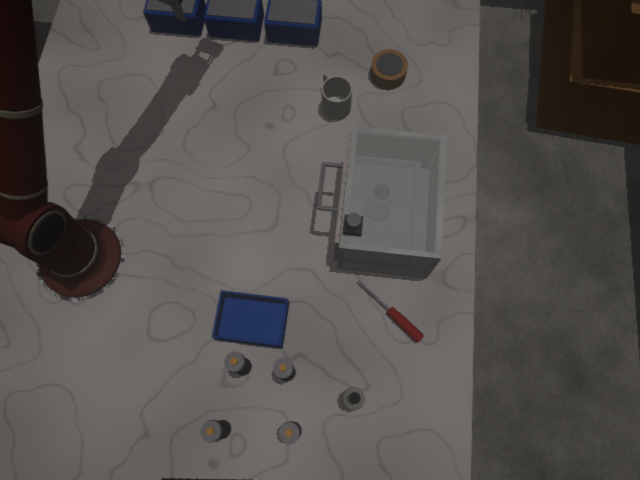

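The pictures show the closed cabinet at top-view (270,185) with its handle at (272,242) and the bolt at (305,213). The bin is at (375,291), and four spindles stand at about (414,258), (456,247), (414,294) and (461,302). I'll measure these next.

```bash
python3 - <<'E'
from h import *
np.set_printoptions(precision=1,suppress=True)
def comps(m,amin):
    n,l,st,c=cv2.connectedComponentsWithStats(m.astype(np.uint8)); return [(c[i],st[i,4]) for i in range(1,n) if st[i,4]>=amin]
for n in('top','side'):
    s=load(n+'0'); hsv=cv2.cvtColor(s['frame'],cv2.COLOR_RGB2HSV).astype(int);H,S,V=hsv[...,0],hsv[...,1],hsv[...,2]
    x0,x1=(390,480) if n=='top' else (190,310)
    m=(H>8)&(H<28)&(S>90)&(V>70); m[:,:x0]=0;m[:,x1:]=0
    if n=='top': m[:230]=0;m[320:]=0
    else: m[:345]=0;m[450:]=0
    for c,a in comps(m,3): print(n,'brass',c,a,onz(s,c,132))
    m=(H>100)&(H<125)&(S>150)
    if n=='top': m[:,:340]=0;m[:,400:]=0;m[:250]=0;m[330:]=0
    else: m[:285]=0;m[:,300:]=0;m[:,:200]=0;m[352:]=0
    cs=cv2.findContours(m.astype(np.uint8),0,2)[0];c=max(cs,key=cv2.contourArea)
    rc=cv2.minAreaRect(c);b=cv2.boxPoints(rc); P=np.array([onz(s,q,50) for q in b])
    print(n,'bin',rc,P[:,:2].tolist(),P.mean(0))
im=load('top0')['frame'][130:265,200:340][:,:,::-1]; a=cv2.resize(im,None,fx=4,fy=4,interpolation=2)
cv2.imwrite('pics/cab_top.png',a)
im=load('side0')['frame'][120:285,305:455][:,:,::-1]; cv2.imwrite('pics/cab_side.png',cv2.resize(im,None,fx=3.6,fy=3.6,interpolation=2))
E
```

```text
top brass [460.5 245.9] 27 [ 577.7 -339.7  132. ]
top brass [416.  256.5] 28 [ 548.  -215.1  132. ]
top brass [416.  293.5] 28 [ 445.2 -214.1  132. ]
top brass [466.5 302.3] 28 [ 421. -354.  132.]
top bin ((374.5, 291.0), (54.0, 37.0), 90.0) [[528.7203808510544, -52.405087417131455], [528.7377529396404, -160.5032575636291], [372.0705908712009, -159.32203106336087], [372.07804962612374, -51.860069998434994]] [ 450.4 -106.    50. ]
side brass [233.3 360.8] 48 [ 443.1 -215.3  132. ]
side brass [282.2 367.3] 46 [ 546.1 -216.7  132. ]
side brass [209.5 430.6] 53 [ 418.8 -355.   132. ]
side brass [288.5 432.5] 52 [ 576.  -340.3  132. ]
side bin ((250.93080139160156, 320.5538330078125), (65.4903335571289, 41.303565979003906), 7.125016689300537) [[379.92437243470096, -161.7927583214362], [374.847756410531, -67.25325301668187], [527.8529263358774, -69.07342081127868], [529.0672598989079, -162.98128077883783]] [ 452.9 -115.3   50. ]
```

View pics/cab_top.png

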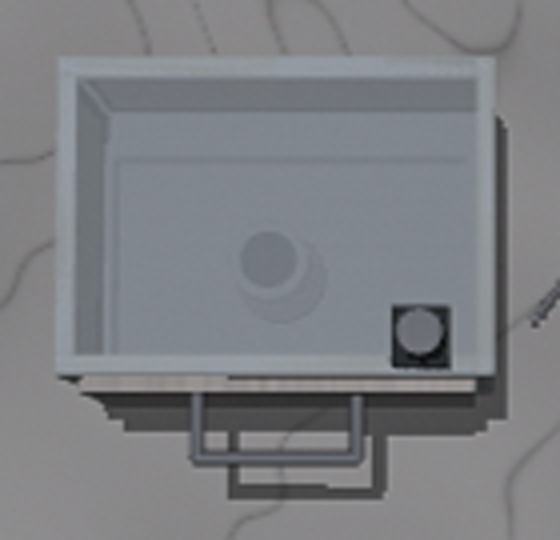

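View pics/cab_side.png

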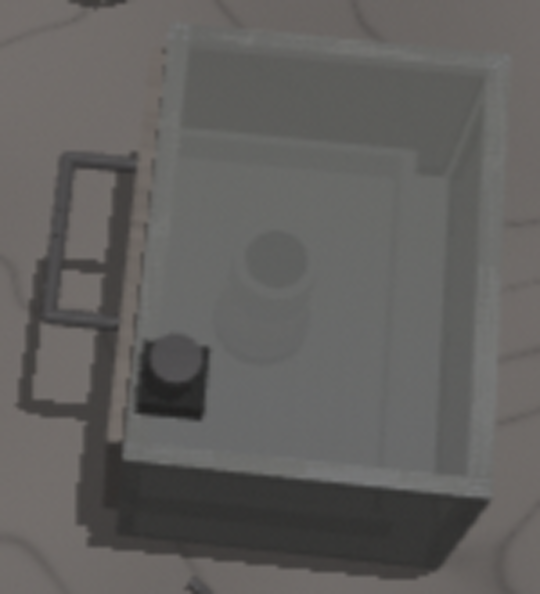

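Crops: in the top crop, the handle bar runs (195,460)–(360,460), the bolt is at (420,331) and the canister top at (268,260). In the side crop, the bar runs (65,158)–(47,318), the bolt is at (177,357) and the canister top at (276,260).

```bash
python3 - <<'E'
from h import *
np.set_printoptions(precision=1,suppress=True)
T=load('top0');S=load('side0')
t=lambda p:np.array(p)/4+[199.6,129.6]
q=lambda p:np.array(p)/3.6+[304.6,119.6]
for nm,a,b,z in [('h1',(195,460),(65,158),150),('h2',(360,460),(47,318),150),('bolt',(420,331),(177,357),220),('cantop',(268,260),(276,260),130),
 ('FL',(58,375),(172,30),170),('BL',(58,58),(508,57),170),('BR',(495,58),(488,497),170),('FR',(495,375),(122,458),170)]:
    print(nm,onz(T,t(a),z),onz(S,q(b),z))
print(onz(T,t((283,282)),38),onz(S,q((263,320)),38))
s=r.snapshot('wrist');o=r.get_obs()
print(o['tcp_rot'])
from scipy.spatial.transform import Rotation as R
print(R.from_quat(o['tcp_rot']).as_matrix())
E
```

```text
h1 [580.3 250.2 150. ] [577.4 248.7 150. ]
h2 [580.3 136.4 150. ] [578.8 137.1 150. ]
bolt [662.4  93.2 220. ] [660.9  93.5 220. ]
cantop [721.9 202.6 130. ] [719.4 201.3 130. ]
FL [637.4 341.9 170. ] [637.2 337.8 170. ]
BL [856.6 344.5 170. ] [854.  341.8 170. ]
BR [856.8  43.3 170. ] [853.3  44.8 170. ]
FR [637.5  43.3 170. ] [635.1  44.6 170. ]
[717.9 199.8  38. ] [720.2 196.7  38. ]
[ 0.6  0.4 -0.4 -0.6]
[[ 0.3 -0.  -0.9]
 [ 0.9 -0.   0.3]
 [-0.  -1.   0. ]]
```

>>> drive_tool(
  series=[
    [0.1,-0.1,0.12,-0.05],
    [0.602,-0.698,0.12,-0.392],
    [0.602,-0.698,0.12,-0.392],
    [0.602,-0.698,0.12,-0.392],
    [0.602,-0.698,0.12,-0.392],
    [0.602,-0.698,0.12,-0.392],
    [0.602,-0.698,0.12,-0.392],
    [0.602,-0.698,0.12,-0.392],
    [0.602,-0.698,0.12,-0.392],
    [0.602,-0.698,0.12,-0.392],
    [0.602,-0.698,0.12,-0.392],
    [0.602,-0.698,0.12,-0.392],
    [0.602,-0.698,0.12,-0.392],
    [0.602,-0.698,0.12,-0.392],
    [0.602,-0.698,0.12,-0.392],
    [0.602,-0.698,0.12,-0.392],
    [0.602,-0.698,0.12,-0.392],
    [0.602,-0.698,0.12,-0.392],
    [0.602,-0.698,0.12,-0.392],
    [0.602,-0.698,0.12,-0.392],
  ],
  claw=0.39,
)

```text
time: 1.87
position: [578.8, 194.9, 262.5]
tcp_rot: [-0.707, 0.0, -0.0, 0.707]
force: [-0.5, 0.7, -0.7]
gripper_width: 36.4
```

```bash
python3 - <<'E'
from h import *
s=snap('wrist','w1'); o=r.get_obs(); print(o['position'],o['tcp_rot'],o['joint_pos'],o['gripper_width'])
# bar ends, cantop, TCP
for p in [(579,249,150),(579,138,150),(580,193,150),(661,93,220),o['position']]: print(p,proj(s,p,True))
E
```

```text
[579.04022745 194.6194957  262.54532024] [-7.06955103e-01  5.85492334e-04 -3.65966901e-04  7.07258090e-01] [-0.57906611  0.51415967  0.36856121  1.44012647 -0.19015558  1.22259906
 -0.19040066] 36.55697719820555
(579, 249, 150) [322.69724017 173.54619366]
(579, 138, 150) [322.68708366 298.89369557]
(580, 193, 150) [323.87067672 239.43219502]
(661, 93, 220) [425.15374904 383.07320856]
[579.04022745 194.6194957  262.54532024] [322.61080272 286.15093548]
```

View pics/w1.png

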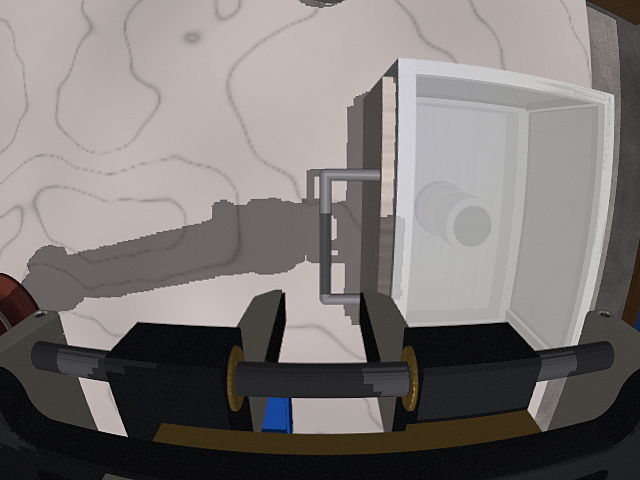

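The wrist view shows the bar at u≈325, v 175–299. That agrees with the projected position and lies between the fingers, so I'll go down and grip it.

>>> drive_tool(
  series=[
    [0.002,-0.002,-0.06,0],
    [0.002,-0.002,-0.11,0],
    [0.002,-0.002,-0.15,0],
    [0.002,-0.002,-0.19,0],
    [0.002,-0.002,-0.219,0],
    [0.002,-0.002,-0.219,0],
    [0.002,-0.002,-0.219,0],
  ],
)

```text
time: 2.5
position: [580.3, 192.6, 130.7]
tcp_rot: [0.707, -0.002, 0.0, -0.707]
force: [0.0, 0.2, -0.1]
gripper_width: 36.5
```

>>> drive_tool(
  series=[
    [0,0,0,0],
    [0,0,0,0],
    [0,0,0,0],
    [0,0,0,0],
    [0,0,0,0],
    [0,0,0,0],
  ],
  claw=0,
)

```text
time: 3.0
position: [581.0, 192.2, 131.6]
tcp_rot: [-0.707, 0.001, -0.001, 0.707]
force: [-0.0, 0.6, -0.1]
gripper_width: 2.0
```

```bash
python3 - <<'E'
from h import *
s=snap('wrist','w2'); o=r.get_obs(); print(o['position'],o['gripper_width'])
E
```

```text
[580.95789043 192.19650944 131.42028658] 0.9864619788293333
```

View pics/w2.png

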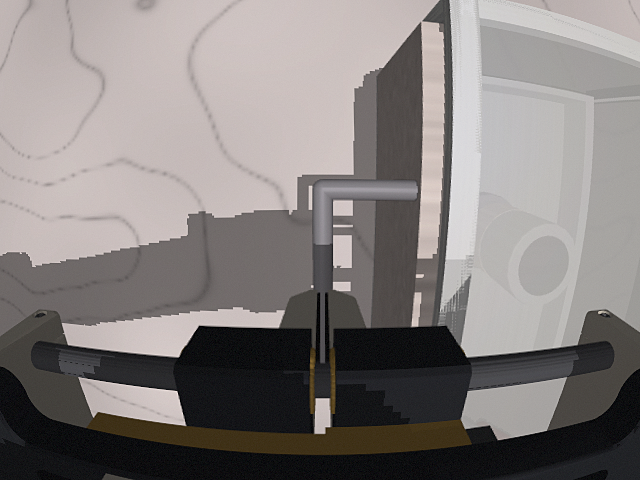

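```bash
python3 - <<'E'
from h import *
A=load('w1');B=load('w2')
for p in [(580,248,150),(581,199.5,150),(581,192,131.4),(581,192,150),(575,192,150),(586,192,150),(581,192,112)]: print(p,proj(B,p,True))
# column of bar far end pts: corner inner/outer
def tri(l):
    M=np.zeros((3,3));b=np.zeros(3)
    for s,uv,f in l:
        c,d=ray(s,uv,f);d/=np.linalg.norm(d);P=np.eye(3)-np.outer(d,d);M+=P;b+=P@c
    return np.linalg.solve(M,b)
print(tri([(A,(325,175),True),(B,(322,188),True)]))
print(ray(A,(320,240),True)[0],ray(B,(320,240),True)[0])
print(B['frame'][340,300:345].mean(1).astype(int)); print(B['frame'][310,300:345].mean(1).astype(int))
o=r.get_obs();print(o['gripper_width'],o['force'])
E
```

```text
(580, 248, 150) [319.75576124 189.72657672]
(581, 199.5, 150) [322.16237179 285.49449301]
(581, 192, 131.4) [322.2352702  285.84576982]
(581, 192, 150) [322.20508025 299.02214239]
(575, 192, 150) [310.55519478 299.03278364]
(586, 192, 150) [331.91533656 298.98880849]
(581, 192, 112) [322.26173954 274.24153809]
[581.03343914 245.60631679 121.17946796]
[579.23096225 271.12601436 456.93739334] [581.38157008 268.45832422 325.99983131]
[20 19  7 10 13 15 14 13 22 12  7 37 63 72 74 63  3  3  7  5 70 85 81 82
 82  5 10 13  5 51 77 76 72 41 15 17 12 16 12 22 14  7 20 14 17]
[70 71 72 67 69 69 72 71 72 71 69 72 70 72 72 69 52  4  2  4 74 85 81 83
 80  9  8  2 42 63 71 70 70 69 70 71 70 71 69 69 70 71 69 71 68]
0.9864619788293333 [-0.3947662   0.1824545   0.21282998]
```

```bash
python3 - <<'E'
from h import *
A=load('w1');B=load('w2')
for s,rows in((A,(190,205,230,260,280)),(B,(220,235,255,275,285))):
    for v in rows: print(v,s['frame'][v,306:342].mean(1).astype(int))
for v in (300,320,330,350,370,400,410,420): print(v,B['frame'][v,314:332].tolist())
E
```

```text
190 [150  95 103 105 104 104 102  95 151 197 191 189 200 118  94 110 121 127
 139 153 135 125 120 109  95 111 199 191 190 190 190 190 190 189 190 189]
205 [ 97  95  95  97  96  96  97  95  97  98 100  98 104  79  93 110 122 127
 137 148 135 128 118 113  97  79 107 105 105 108 104 104 103 102 100  97]
230 [104 106 105 105 105 105 107 103 103 104 108 106 108  86  70  69  71  76
  80  78  76  69  66  58  72 128 200 192 191 197 169  96 105 105 105 107]
260 [140 101 103  98 102 103 106 103 103 105 107 104 111  84  70  67  73  72
  78  74  68  66  67  60  61  76 110 106 105 108 106 107 105 103 105 106]
280 [187 188 188 187 188 190 188 188 187 190 188 190 199 138  83  63  71  73
  78  71  71  67  63  52  86 163 196 193 188 190 187 189 188 187 190 189]
220 [104 102 106 103 101 105  79  92 106 118 122 128 130 137 142 147 152 147
 142 136 132 129 124 120 112 104  81  99 102  97  97  95  96  95  94  94]
235 [111 111 110 114 113 114  92  90 103 116 122 127 131 135 140 147 149 149
 143 136 133 128 125 122 115  97  69 179 187 184 184 184 182 185 186 183]
255 [112 112 112 112 113 118  89  70  69  7
[... 1859 characters left out ...]
 196, 194], [206, 194, 194], [217, 205, 206], [162, 150, 142], [94, 83, 64], [72, 53, 18]]
410 [[60, 46, 26], [174, 167, 164], [203, 191, 192], [202, 191, 190], [202, 191, 191], [201, 189, 188], [200, 190, 189], [202, 191, 191], [200, 188, 187], [203, 192, 190], [200, 190, 188], [201, 191, 189], [202, 189, 188], [201, 190, 188], [208, 196, 197], [213, 200, 202], [130, 118, 115], [72, 56, 15]]
420 [[94, 89, 84], [208, 198, 195], [201, 191, 189], [197, 186, 183], [198, 188, 185], [198, 188, 186], [195, 186, 184], [199, 188, 185], [197, 187, 185], [198, 188, 187], [200, 189, 187], [197, 186, 184], [196, 185, 183], [198, 188, 186], [199, 189, 187], [212, 200, 198], [140, 133, 130], [75, 73, 70]]
```

>>> drive_tool(
  series=[
    [-0.01,0,0,0],
    [-0.02,0,0,0],
    [-0.02,0,0,0],
  ],
)

```text
time: 3.3
position: [567.1, 192.4, 131.0]
tcp_rot: [-0.707, 0.002, -0.0, 0.707]
force: [-0.3, -0.1, -1.0]
gripper_width: 0.8
```

```bash
python3 - <<'E'
from h import *
s=snap('wrist','w3');S=snap('side','side1'); o=r.get_obs(); print(o['position'],o['gripper_width'],o['force'])
a=cv2.resize(S['frame'][130:280,290:450],None,fx=3.4,fy=3.4,interpolation=2)
b=cv2.resize(s['frame'],None,fx=0.4,fy=0.4,interpolation=3)
im=np.zeros((510,800,3),np.uint8); im[:a.shape[0],:a.shape[1]]=a; im[:192,544:800]=b
cv2.imwrite('pics/mix3.png',im[:,:,::-1])
E
```

```text
[568.37558393 192.32944365 131.20188132] 0.7509398582177162 [-0.54749247  0.07314609  0.18055039]
```

View pics/mix3.png

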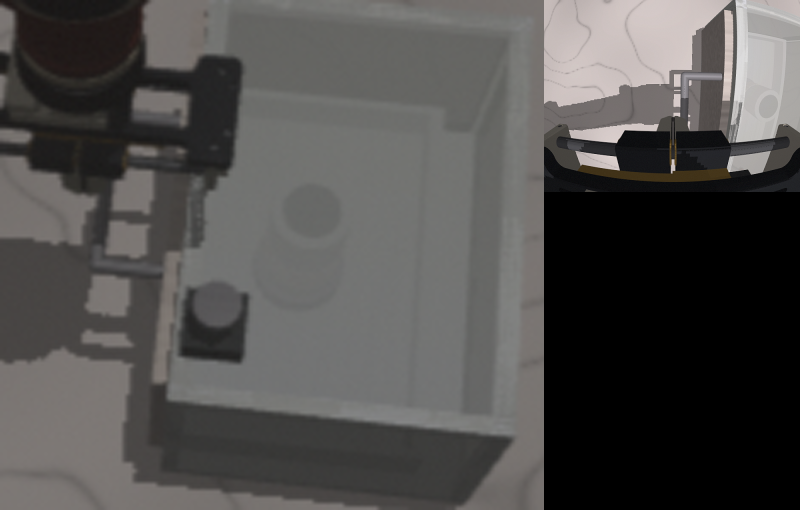

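The fingers shut above the bar: the bar hasn't moved, and it shows below the tips. The tips seem to sit higher than the reported TCP, so I'll check that from the wrist picture and then by touch.

```bash
python3 - <<'E'
from h import *
A=load('w1');B=load('w2')
for s,uvs in((A,[(284,291),(361,291)]),(B,[(322,292)])):
    for uv in uvs:
        c,d=ray(s,uv,True)
        for y in (199.5,194,187): print(uv,y,c+d*(y-c[1])/d[1])
E
```

```text
(284, 291) 199.5 [559.38019491 199.5        281.91409421]
(284, 291) 194 [557.85589929 194.         268.47445005]
(284, 291) 187 [555.91588668 187.         251.3694484 ]
(361, 291) 199.5 [598.62641428 199.5        281.86279312]
(361, 291) 194 [600.11574727 194.         268.41920967]
(361, 291) 187 [602.01126199 187.         251.30919437]
(322, 292) 199.5 [580.92995214 199.5        158.68253331]
(322, 292) 194 [580.89393185 194.         145.33758693]
(322, 292) 187 [580.84808785 187.         128.35310972]
```

>>> drive_tool(
  series=[
    [0.02,0,0.01,0],
    [0.02,0,0,0],
    [0.02,0,-0.003,0],
    [0.02,0,-0.006,0],
  ],
)

```text
time: 3.73
position: [580.2, 192.0, 127.0]
tcp_rot: [0.707, -0.002, 0.001, -0.707]
force: [-2.6, -0.7, 11.2]
gripper_width: 0.6
```

>>> drive_tool(
  series=[
    [0,0,-0.003,0],
    [0,0,-0.006,0],
  ],
)

```text
time: 3.9
position: [581.9, 192.0, 126.8]
tcp_rot: [-0.707, 0.0, -0.002, 0.707]
force: [-2.9, -1.4, 19.5]
gripper_width: 0.2
```

>>> drive_tool(
  series=[
    [0,0,-0.003,0],
    [0,0,-0.006,0],
  ],
)

```text
time: 4.07
position: [585.2, 192.1, 126.7]
tcp_rot: [-0.706, -0.002, -0.005, 0.708]
force: [-3.8, -1.4, 30.1]
gripper_width: 0.2
```

>>> drive_tool(
  series=[
    [0,0,0.03,0],
    [0,0,0.06,0],
    [0,0,0.06,0],
    [0,0,0.06,0],
    [0,0,0.06,0],
    [0,0,0.06,0],
    [0,0,0.06,0],
  ],
  claw=0.4,
)

```text
time: 4.65
position: [579.9, 192.0, 154.9]
tcp_rot: [0.707, -0.002, 0.0, -0.707]
force: [-0.1, 0.2, 0.2]
gripper_width: 36.7
```

>>> drive_tool(
  series=[
    [0,0,-0.03,0],
    [0,0,-0.06,0],
    [0,0,-0.075,0],
    [0,0,-0.075,0],
    [0,0,-0.075,0],
  ],
)

```text
time: 5.07
position: [580.5, 192.0, 110.7]
tcp_rot: [0.707, -0.002, 0.001, -0.707]
force: [0.1, -0.4, 0.1]
gripper_width: 37.2
```

>>> drive_tool(
  series=[
    [0,0,0,0],
    [0,0,0,0],
    [0,0,0,0],
    [0,0,0,0],
    [0,0,0,0],
    [0,0,0,0],
  ],
  claw=0,
)

```text
time: 5.57
position: [582.6, 192.3, 112.3]
tcp_rot: [-0.707, -0.0, -0.003, 0.707]
force: [3.2, -0.4, 1.0]
gripper_width: 8.9
```

Gripped (8.9 mm). I'll pull slowly.

>>> drive_tool(
  series=[
    [-0.008,0,0,0],
    [-0.02,0,0,0],
    [-0.038,0,0,0],
    [-0.058,0,0,0],
    [-0.078,0,0,0],
    [-0.098,0,0,0],
    [-0.118,0,0,0],
    [-0.138,0,0,0],
    [-0.158,0,0,0],
    [-0.178,0,0,0],
    [-0.198,0,0,0],
    [-0.218,0,0,0],
    [-0.238,0,0,0],
    [-0.258,0,0,0],
    [-0.278,0,0,0],
    [-0.292,0,0,0],
    [-0.304,0,0,0],
    [-0.311,0,0,0],
    [-0.316,0,0,0],
    [-0.316,0,0,0],
  ],
)

```text
time: 7.23
position: [402.9, 192.4, 112.3]
tcp_rot: [-0.706, -0.006, -0.011, 0.708]
force: [21.1, -0.3, -17.5]
gripper_width: 9.4
```

>>> drive_tool(
  series=[
    [-0.002,0,0,0],
    [-0.004,0,0,0],
    [-0.004,0,0,0],
  ],
)

```text
time: 7.48
position: [403.0, 192.4, 112.3]
tcp_rot: [-0.706, -0.008, -0.013, 0.708]
force: [24.3, 0.0, -22.1]
gripper_width: 8.7
```

```bash
python3 - <<'E'
from h import *
t=snap('top','top2');s=snap('side','side2'); o=r.get_obs(); print(o['position'],o['gripper_width'],o['force'],o['joint_pos'])
a=cv2.resize(t['frame'][130:330,180:380],None,fx=2.2,fy=2.2,interpolation=2);b=cv2.resize(s['frame'][110:290,230:450],None,fx=1.63,fy=1.63,interpolation=2)
im=np.zeros((440,800,3),np.uint8); im[:440,:440]=a; im[:b.shape[0],440:440+b.shape[1]]=b
cv2.imwrite('pics/mix4.png',im[:,:,::-1])
E
```

```text
[403.02345812 192.34024428 112.32137374] 8.880716289241171 [ 24.28260032  -1.65927695 -21.66598958] [-0.75408871  0.42616149  0.34705629  2.1138429  -0.23060978  0.61000763
 -0.25654735]
```

View pics/mix4.png

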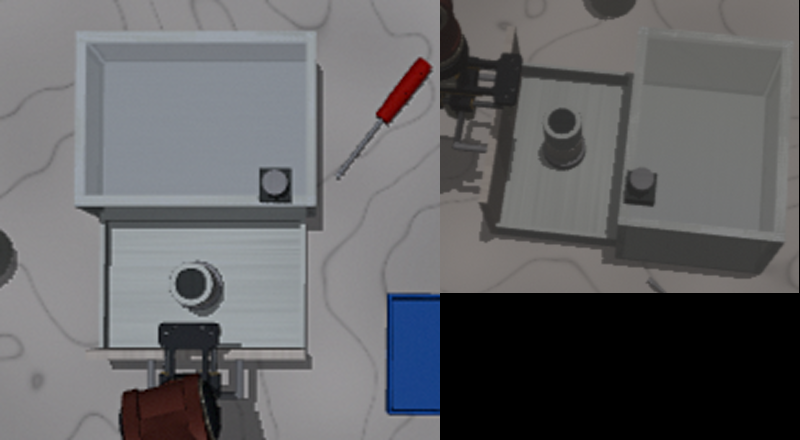

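The drawer is open: its back wall is clear of the roof, and the canister stands at top crop (190,284). I'll ease off, release and rise.

>>> drive_tool(
  series=[
    [0.01,0,0,0],
    [0.014,0,0,0],
    [0.014,0,0,0],
  ],
)

```text
time: 7.83
position: [402.5, 192.3, 112.2]
tcp_rot: [-0.707, -0.002, -0.005, 0.708]
force: [9.5, -1.8, -2.7]
gripper_width: 8.7
```

>>> drive_tool(
  series=[
    [0,0,0,0],
    [0,0,0,0],
    [0,0,0,0],
    [0,0,0,0],
    [0,0,0.05,0],
    [0,0,0.1,0],
    [0,0,0.16,0],
    [0,0,0.22,0],
    [0,0,0.25,0],
    [0,0,0.25,0],
    [0,0,0.25,0],
  ],
  claw=0.4,
)

```text
time: 8.75
position: [395.9, 192.2, 261.2]
tcp_rot: [-0.707, 0.001, -0.0, 0.707]
force: [0.6, 0.2, -0.7]
gripper_width: 37.4
```

>>> drive_tool(
  series=[
    [0.19,-0.32,0,-0.5],
    [0.19,-0.32,0,-0.5],
    [0.19,-0.32,0,-0.5],
    [0.19,-0.32,0,-0.5],
    [0.19,-0.32,0,-0.5],
    [0.19,-0.32,0,-0.5],
    [0.19,-0.32,0,-0.5],
    [0.19,-0.32,-0.06,-0.5],
    [0.19,-0.32,-0.12,-0.5],
    [0.19,-0.32,-0.18,-0.5],
    [0.19,-0.32,-0.24,-0.5],
    [0.19,-0.32,-0.3,-0.5],
    [0.19,-0.32,-0.36,-0.5],
    [0.19,-0.32,-0.4,-0.5],
    [0.19,-0.32,-0.4,-0.5],
    [0.19,-0.32,-0.4,-0.5],
    [0.19,-0.32,-0.4,-0.5],
  ],
  claw=0,
)

```text
time: 10.17
position: [511.0, -0.3, 21.7]
tcp_rot: [0.499, -0.501, 0.501, -0.499]
force: [0.2, -0.4, -0.1]
gripper_width: 0.8
```

>>> drive_tool(
  series=[
    [0,0,-0.008,0],
    [0,0,-0.016,0],
    [0,0,-0.02,0],
    [0,0,-0.02,0],
  ],
)

```text
time: 10.5
position: [511.2, 0.4, 9.4]
tcp_rot: [-0.499, 0.501, -0.501, 0.499]
force: [0.2, -0.9, 0.9]
gripper_width: 0.5
```

```bash
python3 - <<'E'
from h import *
np.set_printoptions(precision=2,suppress=True)
o=r.get_obs(); print(o['position'],o['gripper_width'],o['force'],o['joint_pos'])
t=snap('top','top3');s=snap('side','side3')
a=cv2.resize(t['frame'][195:295,215:335],None,fx=4,fy=4,interpolation=2);b=cv2.resize(s['frame'][130:290,240:360],None,fx=2.6,fy=2.6,interpolation=2)
im=np.zeros((420,800,3),np.uint8); im[:400,:480]=a; im[:b.shape[0],480:480+b.shape[1]]=b
cv2.imwrite('pics/mix5.png',im[:,:,::-1])
E
```

```text
[511.18   0.42   9.44] 0.4862697466074349 [ 0.19 -0.86  0.87] [-0.42  0.75  0.6   2.01 -0.74  0.61 -0.89]
```

View pics/mix5.png

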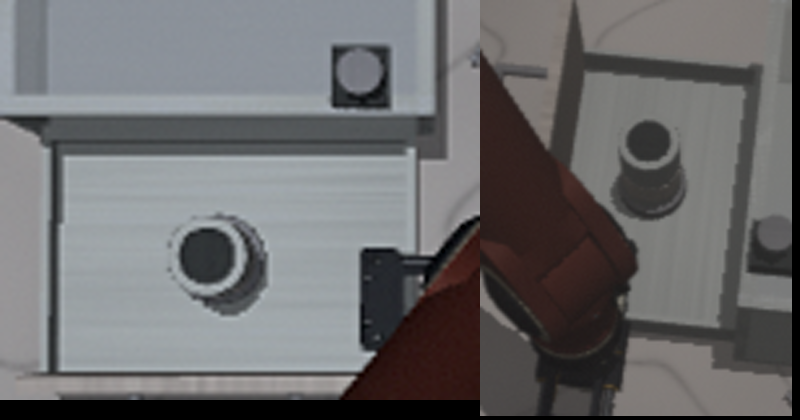

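The canister's top rim is at top crop (208,256) and side crop (649,141), with a dark top and a light rim. I'll carry on with the touch test.

>>> drive_tool(
  series=[
    [0,0,-0.007,0],
    [0,0,-0.014,0],
    [0,0,-0.02,0],
    [0,0,-0.02,0],
  ],
)

```text
time: 10.93
position: [510.6, 0.3, -3.5]
tcp_rot: [-0.499, 0.501, -0.5, 0.499]
force: [0.7, 0.3, -0.3]
gripper_width: 0.5
```

```bash
python3 - <<'E'
from h import *
np.set_printoptions(precision=1,suppress=True)
T=load('top3');S=load('side3')
print(onz(T,(266.6,258.8),130),onz(S,(304.7,183.9),130))
t=lambda p:np.array(p)/4+[214.6,194.6]
for n,p,z in [('back wall L',(52,146),54),('back R',(415,146),54),('panel top back edge L',(100,376),160),('floor backL',(62,157),20)]: print(n,onz(T,t(p),z))
E
```

```text
[541.6 201.4 130. ] [540.6 201.6 130. ]
back wall L [624.7 322.9  54. ]
back R [624.7  57.6  54. ]
panel top back edge L [459.5 271.9 160. ]
floor backL [619.  320.6  20. ]
```

No contact at a reading of −3.5, so the tips are well above the reported TCP. I'll go on down to find the offset.

>>> drive_tool(
  series=[
    [0,0,-0.007,0],
    [0,0,-0.014,0],
    [0,0,-0.021,0],
    [0,0,-0.028,0],
    [0,0,-0.028,0],
  ],
)

```text
time: 11.35
position: [510.6, 0.3, -20.4]
tcp_rot: [-0.499, 0.501, -0.5, 0.499]
force: [-0.6, 0.2, 0.4]
gripper_width: 0.6
```

>>> drive_tool(
  series=[
    [0,0,-0.003,0],
    [0,0,-0.006,0],
    [0,0,-0.009,0],
    [0,0,-0.009,0],
  ],
)

```text
time: 11.68
position: [511.1, 0.2, -25.1]
tcp_rot: [-0.499, 0.501, -0.501, 0.499]
force: [0.3, 0.1, 0.1]
gripper_width: 0.7
```

>>> drive_tool(
  series=[
    [0,0,-0.003,0],
    [0,0,-0.006,0],
    [0,0,-0.006,0],
  ],
)

```text
time: 11.93
position: [511.4, 0.2, -27.7]
tcp_rot: [-0.499, 0.501, -0.501, 0.499]
force: [-2.4, 0.7, 6.2]
gripper_width: 0.4
```

>>> drive_tool(
  series=[
    [0,0,-0.003,0],
    [0,0,-0.006,0],
    [0,0,-0.006,0],
  ],
)

```text
time: 12.18
position: [511.6, 0.3, -27.9]
tcp_rot: [-0.497, 0.502, -0.501, 0.5]
force: [-7.5, 2.8, 35.2]
gripper_width: 0.5
```

The tips touched the bench at a reading of −27.7, so tip z = reading + 28. Next is the canister at (541, 201.5).

>>> drive_tool(
  series=[
    [0,0,0.06,0],
    [0,0,0.13,0],
    [0,0,0.2,0],
    [0,0,0.27,0],
    [0,0,0.34,0],
    [0.0,0,0.355,0],
    [0.01,0.06,0.355,0],
    [0.02,0.13,0.355,0],
    [0.03,0.2,0.355,0],
    [0.04,0.26,0.355,0],
    [0.05,0.31,0.355,0],
    [0.05,0.335,0.355,0],
    [0.05,0.335,0.355,0],
    [0.05,0.335,0.355,0],
  ],
  claw=1,
)

```text
time: 13.35
position: [540.6, 199.7, 180.4]
tcp_rot: [0.5, -0.501, 0.501, -0.498]
force: [-0.2, -1.1, -0.1]
gripper_width: 88.9
```

```bash
python3 - <<'E'
from h import *
s=snap('wrist','w6'); o=r.get_obs(); print(o['position'],o['tcp_rot'],o['joint_pos'],o['gripper_width'])
p=o['position']+[0,0,28]
for q in [(541,201.5,130),p]: print(proj(s,q,True))
E
```

```text
[540.94817274 198.07925834 180.89179269] [ 0.49887341 -0.50131856  0.50214672 -0.49764816] [-0.88867008  0.63105102  0.84147441  1.67340182 -0.52069955  1.07738769
 -1.46612125] 91.24291393819415
[319.28215226 258.04151318]
[325.29173468 306.19841322]
```

View pics/w6.png

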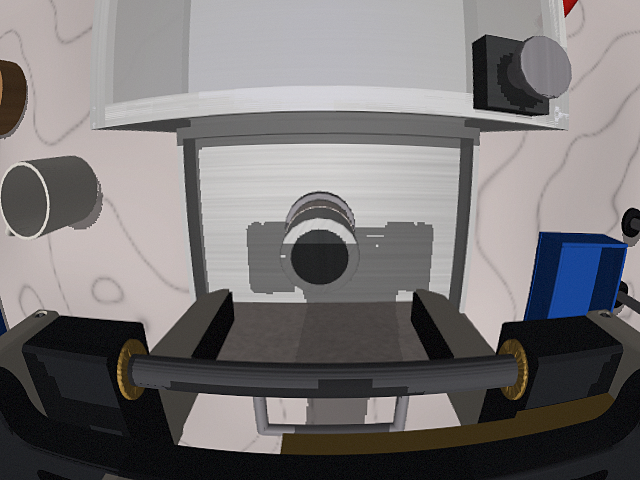

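The canister top is centred at (320,257), against a prediction of (319,258), so it is centred between the fingers. I'll go down and grip.

>>> drive_tool(
  series=[
    [0,0.002,-0.05,0],
    [0,0.002,-0.1,0],
    [0,0.002,-0.15,0],
    [0,0.002,-0.185,0],
    [0,0.002,-0.198,0],
    [0,0.002,-0.198,0],
    [0,0.002,-0.198,0],
  ],
)

```text
time: 13.98
position: [542.2, 200.3, 63.2]
tcp_rot: [0.498, -0.501, 0.502, -0.499]
force: [-0.4, -0.9, 0.3]
gripper_width: 92.8
```

>>> drive_tool(
  series=[
    [0,0,0,0],
    [0,0,0,0],
    [0,0,0,0],
    [0,0,0,0],
    [0,0,0,0],
    [0,0,0,0],
  ],
  claw=0,
)

```text
time: 14.48
position: [541.3, 202.6, 62.4]
tcp_rot: [0.499, -0.501, 0.501, -0.499]
force: [0.3, 0.1, 0.7]
gripper_width: 57.7
```

>>> drive_tool(
  series=[
    [0,0,0.03,0],
    [0,0,0.08,0],
    [0,0,0.13,0],
    [0,0,0.18,0],
    [0,0,0.22,0],
    [0,0,0.22,0],
    [-0.01,-0.03,0.22,0],
    [-0.025,-0.08,0.22,0],
    [-0.04,-0.13,0.22,0],
    [-0.055,-0.18,0.22,0],
    [-0.07,-0.23,0.22,0],
    [-0.085,-0.28,0.22,0],
    [-0.1,-0.33,0.22,0],
    [-0.115,-0.38,0.22,0],
    [-0.13,-0.43,0.22,0],
    [-0.145,-0.48,0.22,0],
    [-0.152,-0.507,0.22,0],
    [-0.152,-0.507,0.22,0],
    [-0.152,-0.507,0.2,0],
    [-0.152,-0.507,0.2,0],
  ],
)

```text
time: 16.15
position: [447.8, -100.2, 179.4]
tcp_rot: [-0.5, 0.503, -0.499, 0.498]
force: [0.6, 0.6, -4.4]
gripper_width: 55.8
```

>>> drive_tool(
  series=[
    [0,0,-0.04,0],
    [0,0,-0.08,0],
    [0,0,-0.12,0],
    [0,0,-0.16,0],
    [0,0,-0.19,0],
    [0,0,-0.205,0],
    [0,0,-0.215,0],
    [0,0,-0.222,0],
    [0,0,-0.222,0],
    [0,0,-0.222,0],
  ],
)

```text
time: 16.98
position: [450.8, -102.0, 49.5]
tcp_rot: [0.499, -0.5, 0.501, -0.5]
force: [0.3, -0.5, -3.9]
gripper_width: 55.5
```

>>> drive_tool(
  series=[
    [0,0,-0.003,0],
    [0,0,-0.005,0],
    [0,0,-0.005,0],
  ],
)

```text
time: 17.23
position: [451.7, -102.1, 48.5]
tcp_rot: [0.498, -0.5, 0.502, -0.501]
force: [-3.3, 1.9, 15.4]
gripper_width: 55.8
```

>>> drive_tool(
  series=[
    [0,0,0,0],
    [0,0,0,0],
    [0,0,0,0],
    [0,0,0,0],
    [0,0,0,0],
    [0,0,0.04,0],
    [0,0,0.1,0],
    [0,0,0.16,0],
    [0,0,0.22,0],
    [0,0,0.27,0],
    [0,0,0.27,0],
    [0,0,0.27,0],
  ],
  claw=0.8,
)

```text
time: 18.23
position: [450.9, -102.0, 209.1]
tcp_rot: [0.498, -0.5, 0.502, -0.5]
force: [0.8, 0.4, 0.4]
gripper_width: 74.4
```

Canister released. I'll check it and refine the spindle positions from the wrist camera.

```bash
cat >> h.py <<'E'
def brass(s,fish,box=None):
    hsv=cv2.cvtColor(s['frame'],cv2.COLOR_RGB2HSV).astype(int);H,S,V=hsv[...,0],hsv[...,1],hsv[...,2]
    m=((H>8)&(H<28)&(S>90)&(V>70)).astype(np.uint8)
    n,l,st,c=cv2.connectedComponentsWithStats(m); out=[]
    for i in range(1,n):
        if 3<=st[i,4]<1500:
            w=onz(s,c[i],132,fish); out.append((c[i].round(1),int(st[i,4]),w.round(1)))
    return out
E
python3 - <<'E'
from h import *
np.set_printoptions(precision=1,suppress=True)
s=snap('wrist','w7');t=snap('top','top7'); print(r.get_obs()['position'])
for c,a,w in brass(s,True):
    if 380<w[0]<620 and -400<w[1]<-180: print('w',c,a,w)
for c,a,w in brass(t,False):
    if 380<w[0]<620 and -400<w[1]<-180: print('t',c,a,w)
a=cv2.resize(t['frame'][200:330,220:500],None,fx=1.9,fy=1.9,interpolation=2);b=cv2.resize(s['frame'],None,fx=.5,fy=.5,interpolation=3)
im=np.zeros((500,540,3),np.uint8); im[:a.shape[0],:a.shape[1]]=a; im[250:490,:320]=b
cv2.imwrite('pics/mix7.png',im[:,:,::-1])
E
```

```text
[ 449.2 -101.2  206.9]
w [593.1 109.2] 213 [ 576.7 -338.3  132. ]
w [471.7 125.9] 331 [ 547.3 -215.7  132. ]
w [462.  255.6] 319 [ 444.8 -214.1  132. ]
w [587.2 278.4] 182 [ 421.1 -353.4  132. ]
w [579.5 282. ] 4 [ 417.9 -344.   132. ]
t [460.5 245.9] 27 [ 577.7 -339.7  132. ]
t [416.  256.5] 28 [ 548.  -215.1  132. ]
t [466.5 302.3] 28 [ 421. -354.  132.]
```

View pics/mix7.png

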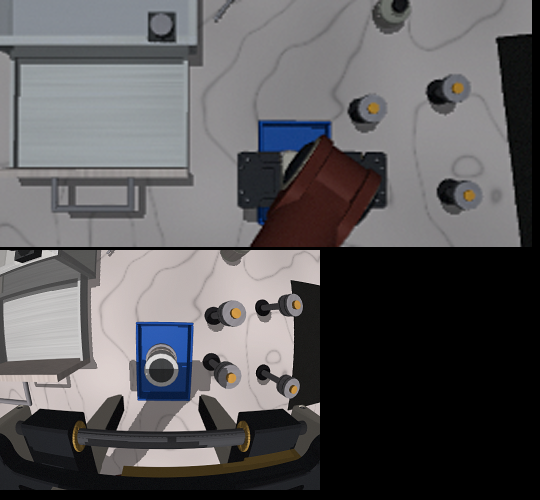

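The canister stands in the bin (lower panel at (162,366)). The wrist hub positions agree with the top view: A (547.5,−215.5), B (444.5,−214.5), C (577,−339), D (421,−354). I'll go for A.

>>> drive_tool(
  series=[
    [0.03,-0.04,0,0],
    [0.08,-0.09,0,0],
    [0.12,-0.14,0,0],
    [0.162,-0.189,0,0],
    [0.162,-0.189,-0.03,0],
    [0.162,-0.189,-0.08,0],
    [0.162,-0.189,-0.12,0],
    [0.162,-0.189,-0.12,0],
    [0.162,-0.189,-0.12,0],
  ],
  claw=0.7,
)

```text
time: 19.08
position: [545.6, -214.5, 133.5]
tcp_rot: [-0.5, 0.503, -0.499, 0.498]
force: [0.3, -0.3, 1.0]
gripper_width: 64.6
```

```bash
cat >> h.py <<'E'
def near(f,z=132):
    s=snap('wrist',f);o=r.get_obs();print(o['time'],o['position'].round(1),o['gripper_width'])
    for c,a,w in brass(s,True):
        w=onz(s,c,z,True).round(1)
        if a>40 and abs(w[:2]-o['position'][:2]).max()<60: print(c,a,w,'off',(w-o['position'])[:2].round(1))
E
python3 -c "
from h import *
near('w8')
s=load('w8');print(proj(s,r.get_obs()['position']+[0,0,28],True))
t=load('top7')
for p in ((95,209),(18,62),(188,62),(100,170)): print(onz(t,(np.array(p)/1.9+[219.8,199.8]),150 if p[1]>200 else 54))"
```

```text
19.1333 [ 546.8 -215.4  135.4] 64.85844364569328
[325.  279.9] 678 [ 548.4 -216.3  132. ] off [ 1.6 -0.9]
[323.56159612 305.97047631]
[401.37579305 189.97429824 150.        ]
[620.7600132  317.92434473  54.        ]
[620.8375448   56.43296575  54.        ]
[455.25421596 190.87697461  54.        ]
```

View pics/w8.png

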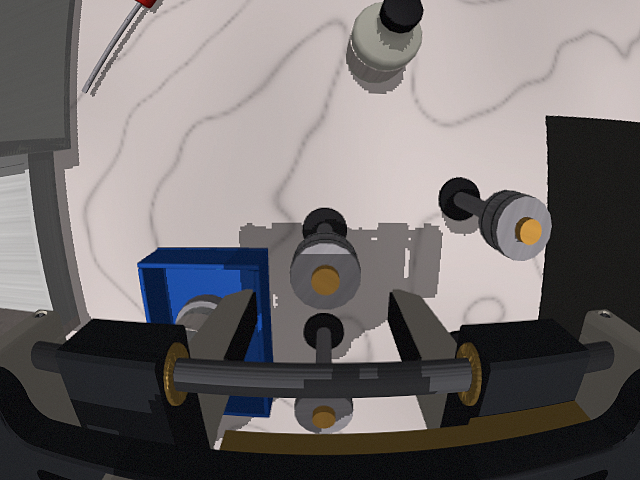

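The wrist view shows hub A at (325,280), centred between the fingers with B behind it at (323,416). The offset is only about 1.5 mm, so I'll go down and grip.

>>> drive_tool(
  series=[
    [0.002,-0.001,-0.04,0],
    [0.002,-0.001,-0.075,0],
    [0.002,-0.001,-0.105,0],
    [0.002,-0.001,-0.12,0],
    [0.002,-0.001,-0.12,0],
    [0.002,-0.001,-0.12,0],
  ],
)

```text
time: 19.63
position: [549.1, -216.4, 65.1]
tcp_rot: [0.499, -0.5, 0.501, -0.499]
force: [-0.2, -0.2, 0.7]
gripper_width: 64.9
```

>>> drive_tool(
  series=[
    [0,0,0,0],
    [0,0,0,0],
    [0,0,0,0],
    [0,0,0,0],
    [0,0,0,0],
    [0,0,0,0],
  ],
  claw=0,
)

```text
time: 20.13
position: [548.9, -216.2, 64.7]
tcp_rot: [0.499, -0.5, 0.501, -0.499]
force: [1.1, -0.7, 2.9]
gripper_width: 41.7
```

>>> drive_tool(
  series=[
    [0,0,0.01,0],
    [0,0,0.04,0],
    [0,0,0.08,0],
    [0,0,0.13,0],
    [0,0,0.18,0],
    [0,0,0.23,0],
    [0,0,0.27,0],
    [0,0,0.285,0],
    [0.0,0.01,0.285,0],
    [0.0,0.03,0.285,0],
    [0.01,0.07,0.285,0],
    [0.015,0.12,0.285,0],
    [0.02,0.17,0.285,0],
    [0.02,0.22,0.285,0],
    [0.02,0.27,0.285,0],
    [0.025,0.32,0.285,0],
    [0.03,0.37,0.285,0],
    [0.035,0.42,0.285,0],
    [0.04,0.47,0.285,0],
    [0.04,0.52,0.285,0],
  ],
)

```text
time: 21.8
position: [570.6, 98.8, 231.8]
tcp_rot: [-0.501, 0.502, -0.499, 0.498]
force: [1.0, -0.4, -5.3]
gripper_width: 41.6
```

>>> drive_tool(
  series=[
    [0.005,0.05,0,0],
    [0.01,0.1,0,0],
    [0.01,0.15,0,0],
    [0.01,0.2,0,0],
    [0.01,0.235,0,0],
    [0.01,0.255,0,0],
    [0.01,0.262,0,0],
    [0.01,0.262,0,0],
    [0.01,0.262,0,0],
    [0.01,0.262,0,0],
  ],
)

```text
time: 22.63
position: [578.7, 250.3, 235.0]
tcp_rot: [0.498, -0.502, 0.502, -0.498]
force: [-0.2, -0.3, -5.3]
gripper_width: 41.6
```

```bash
python3 -c "
from h import *
o=r.get_obs();print(o['position'],o['force'],o['gripper_width'],o['joint_pos'].round(2))"
```

```text
[578.68589702 250.31681186 235.01426095] [-0.23487849 -0.2960341  -5.31635931] 41.635805483592584 [-0.9   0.67  0.87  1.43 -0.52  1.27 -1.57]
```

>>> drive_tool(
  series=[
    [0,0,-0.02,0],
    [0,0,-0.06,0],
    [0,0,-0.1,0],
    [0,0,-0.14,0],
    [0,0,-0.18,0],
    [0,0,-0.21,0],
    [0,0,-0.23,0],
    [0,0,-0.24,0],
    [0,0,-0.246,0],
    [0,0,-0.246,0],
    [0,0,-0.246,0],
  ],
)

```text
time: 23.55
position: [579.4, 253.2, 88.4]
tcp_rot: [0.498, -0.501, 0.501, -0.5]
force: [-0.1, -0.5, -3.5]
gripper_width: 41.2
```

>>> drive_tool(
  series=[
    [0,0,-0.002,0],
    [0,0,-0.003,0],
    [0,0,-0.003,0],
  ],
)

```text
time: 23.8
position: [578.7, 253.5, 86.1]
tcp_rot: [0.499, -0.501, 0.501, -0.5]
force: [0.1, 0.9, -4.0]
gripper_width: 41.5
```

>>> drive_tool(
  series=[
    [0,0,-0.001,0],
    [0,0,-0.002,0],
    [0,0,-0.002,0],
  ],
)

```text
time: 24.05
position: [578.6, 253.5, 84.7]
tcp_rot: [0.499, -0.501, 0.501, -0.499]
force: [-0.9, 0.5, -2.8]
gripper_width: 41.6
```

>>> drive_tool(
  series=[
    [0,0,-0.001,0],
    [0,0,-0.002,0],
    [0,0,-0.002,0],
  ],
)

```text
time: 24.3
position: [579.0, 253.4, 84.7]
tcp_rot: [0.499, -0.501, 0.501, -0.5]
force: [-2.6, -0.3, 6.0]
gripper_width: 41.7
```

Contact. I'll ease off slightly, release and look.

>>> drive_tool(
  series=[
    [0,0,0.001,0],
    [0,0,0.001,0],
    [0,0,0.001,0],
  ],
)

```text
time: 24.55
position: [578.9, 253.4, 84.7]
tcp_rot: [0.499, -0.501, 0.501, -0.5]
force: [-1.5, 0.8, 5.5]
gripper_width: 41.4
```

>>> drive_tool(
  series=[
    [0,0,0,0],
    [0,0,0,0],
    [0,0,0,0],
    [0,0,0,0],
    [0,0,0,0],
  ],
  claw=0.65,
)

```text
time: 24.97
position: [578.5, 253.3, 83.4]
tcp_rot: [0.499, -0.501, 0.501, -0.499]
force: [0.6, -0.9, 0.1]
gripper_width: 60.0
```

>>> drive_tool(
  series=[
    [0,0,0.03,0],
    [0,0,0.08,0],
    [0,0,0.14,0],
    [0,0,0.2,0],
    [0,0,0.24,0],
    [0,0,0.24,0],
    [0,0,0.24,0],
  ],
)

```text
time: 25.55
position: [579.3, 253.2, 229.2]
tcp_rot: [0.498, -0.5, 0.501, -0.5]
force: [-0.2, 0.2, -0.4]
gripper_width: 60.3
```

```bash
python3 - <<'E'
from h import *
near('w9',152)
s=load('w9');t=snap('top','top9');sd=snap('side','side9')
for c,a,w in brass(t,False):
    w=onz(t,c,152)
    if w[1]<350 and 400<w[0]<640: print('t',c,a,w)
for c,a,w in brass(sd,False):
    w=onz(sd,c,152)
    if -400<w[1]<350 and 400<w[0]<640: print('s',c,a,w)
cv2.imwrite('pics/w9v.png',s['frame'][:,:,::-1])
E
```

```text
25.6 [578.1 253.4 227.4] 60.71647101269492
[322.  251.1] 355 [577.2 253.4 152. ] off [-0.9 -0. ]
t [460.5 245.9] 27 [ 576.71002953 -335.12653973  152.        ]
t [247.6 245.6] 5 [577.39778756 252.03140947 152.        ]
t [416.  293.5] 28 [ 445.93458887 -210.99646424  152.        ]
t [466.5 302.3] 28 [ 421.91147796 -349.27298836  152.        ]
s [233.4 360.8] 48 [ 446.93272904 -216.66450541  152.        ]
s [209.5 430.6] 53 [ 422.80520251 -353.95200542  152.        ]
s [288.5 432.5] 52 [ 577.26188821 -339.51451847  152.        ]
```

View pics/w9v.png

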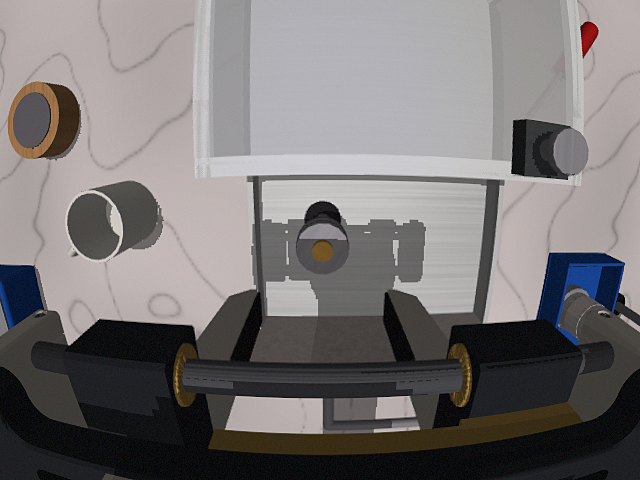

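Spindle A stands upright in the drawer at (577,253). On to C at (577,−339).

>>> drive_tool(
  series=[
    [0,-0.987,0,0],
    [0,-0.987,0,0],
    [0,-0.987,0,0],
    [0,-0.987,0,0],
    [0,-0.987,0,0],
    [0,-0.987,0,0],
    [0,-0.987,0,0],
    [0,-0.987,0,0],
    [0,-0.987,0,0],
    [0,-0.987,0,0],
    [0,-0.987,0,0],
    [0,-0.987,0,0],
    [0,-0.987,0,0],
    [0,-0.987,0,0],
    [-0.002,-0.987,0,0],
    [-0.002,-0.987,0,0],
    [-0.002,-0.987,-0.05,0],
    [-0.002,-0.987,-0.1,0],
    [-0.002,-0.987,-0.15,0],
    [-0.002,-0.987,-0.15,0],
  ],
  claw=0.7,
)

```text
time: 27.37
position: [575.2, -331.6, 130.0]
tcp_rot: [-0.5, 0.506, -0.495, 0.5]
force: [-0.2, 1.2, -0.6]
gripper_width: 65.2
```

```bash
python3 -c "
from h import *
near('w10')"
```

```text
27.4167 [ 576.5 -333.7  133.6] 64.81259867135304
[337.6 281.9] 707 [ 578.1 -340.3  132. ] off [ 1.6 -6.6]
```

>>> drive_tool(
  series=[
    [0,0,0,0],
    [0,0,0,0],
    [0,0,0,0],
  ],
)

```text
time: 27.67
position: [578.4, -339.4, 140.2]
tcp_rot: [0.499, -0.499, 0.502, -0.5]
force: [0.1, -0.7, 0.8]
gripper_width: 65.3
```

```bash
python3 -c "
from h import *
near('w11')"
```

```text
27.7167 [ 578.2 -339.5  140. ] 64.7732194499151
[323.5 281. ] 638 [ 578.  -340.4  132. ] off [-0.2 -0.9]
```

>>> drive_tool(
  series=[
    [0,-0.001,-0.04,0],
    [0,-0.001,-0.075,0],
    [0,-0.001,-0.105,0],
    [0,-0.001,-0.12,0],
    [0,-0.001,-0.126,0],
    [0,-0.001,-0.126,0],
    [0,-0.001,-0.126,0],
  ],
)

```text
time: 28.3
position: [577.9, -340.3, 63.5]
tcp_rot: [0.499, -0.5, 0.502, -0.499]
force: [-0.7, -0.4, -0.1]
gripper_width: 64.8
```

>>> drive_tool(
  series=[
    [0,0,0,0],
    [0,0,0,0],
    [0,0,0,0],
    [0,0,0,0],
    [0,0,0,0],
    [0,0,0,0],
  ],
  claw=0,
)

```text
time: 28.8
position: [577.5, -339.9, 62.7]
tcp_rot: [0.499, -0.5, 0.501, -0.499]
force: [0.4, -0.2, 1.3]
gripper_width: 41.7
```

>>> drive_tool(
  series=[
    [0,0,0.01,0],
    [0,0,0.04,0],
    [0,0,0.08,0],
    [0,0,0.13,0],
    [0,0,0.18,0],
    [0,0,0.23,0],
    [0,0,0.27,0],
    [0,0,0.287,0],
    [-0.005,0.01,0.287,0],
    [-0.01,0.03,0.287,0],
    [-0.02,0.07,0.287,0],
    [-0.03,0.12,0.287,0],
    [-0.035,0.17,0.287,0],
    [-0.04,0.22,0.287,0],
    [-0.045,0.27,0.287,0],
    [-0.05,0.32,0.287,0],
    [-0.06,0.37,0.287,0],
    [-0.065,0.42,0.287,0],
    [-0.07,0.47,0.287,0],
    [-0.075,0.52,0.287,0],
  ],
)

```text
time: 30.47
position: [529.5, -24.7, 231.8]
tcp_rot: [-0.5, 0.502, -0.499, 0.498]
force: [-0.2, 1.6, -4.0]
gripper_width: 41.7
```

>>> drive_tool(
  series=[
    [-0.005,0.05,0,0],
    [-0.015,0.1,0,0],
    [-0.02,0.15,0,0],
    [-0.03,0.2,0,0],
    [-0.035,0.25,0,0],
    [-0.04,0.3,0,0],
    [-0.045,0.35,0,0],
    [-0.055,0.4,0,0],
    [-0.06,0.435,0,0],
    [-0.063,0.458,0,0],
    [-0.063,0.468,0,0],
    [-0.063,0.468,0,0],
    [-0.063,0.468,0,0],
    [-0.063,0.468,0,0],
    [-0.063,0.468,0,0],
  ],
)

```text
time: 31.72
position: [494.9, 251.1, 234.6]
tcp_rot: [0.498, -0.502, 0.502, -0.498]
force: [0.1, 0.9, -4.5]
gripper_width: 41.4
```

>>> drive_tool(
  series=[
    [0,0,-0.02,0],
    [0,0,-0.06,0],
    [0,0,-0.1,0],
    [0,0,-0.14,0],
    [0,0,-0.18,0],
    [0,0,-0.21,0],
    [0,0,-0.23,0],
    [0,0,-0.242,0],
    [0,0,-0.248,0],
    [0,0,-0.248,0],
    [0,0,-0.25,0],
    [0,0,-0.25,0],
  ],
)

```text
time: 32.72
position: [495.3, 253.5, 85.3]
tcp_rot: [0.498, -0.501, 0.501, -0.5]
force: [0.3, 0.4, -4.2]
gripper_width: 41.7
```

>>> drive_tool(
  series=[
    [0,0,-0.001,0],
    [0,0,-0.002,0],
    [0,0,-0.002,0],
  ],
)

```text
time: 32.97
position: [494.5, 253.5, 83.4]
tcp_rot: [0.499, -0.501, 0.501, -0.499]
force: [-0.7, 0.2, -4.2]
gripper_width: 41.5
```

>>> drive_tool(
  series=[
    [0,0,-0.001,0],
    [0,0,-0.002,0],
    [0,0,-0.002,0],
  ],
)

```text
time: 33.22
position: [494.8, 253.4, 82.6]
tcp_rot: [-0.499, 0.501, -0.501, 0.499]
force: [-1.6, -0.2, 1.7]
gripper_width: 41.6
```

Contact. I'll release, then rise and go across towards B.

>>> drive_tool(
  series=[
    [0,0,0,0],
    [0,0,0,0],
    [0,0,0,0],
    [0,0,0,0],
    [0,0,0,0],
  ],
  claw=0.65,
)

```text
time: 33.63
position: [494.6, 253.4, 82.0]
tcp_rot: [0.499, -0.501, 0.501, -0.499]
force: [-0.4, -0.1, 0.2]
gripper_width: 60.2
```

>>> drive_tool(
  series=[
    [0,0,0.03,0],
    [0,0,0.08,0],
    [0,0,0.14,0],
    [0,0,0.2,0],
    [0,0,0.24,0],
    [0,0,0.24,0],
    [0,0,0.24,0],
  ],
)

```text
time: 34.22
position: [495.2, 253.5, 227.1]
tcp_rot: [0.498, -0.501, 0.501, -0.5]
force: [-1.0, 0.4, -0.5]
gripper_width: 60.5
```

```bash
python3 -c "
from h import *
near('w12',152)
for c,a,w in brass(load('w12'),True): print(c,a,onz(load('w12'),c,152,True))"
```

```text
34.2667 [493.9 253.5 225.6] 60.62589752836844
[323.  250.2] 360 [494.2 252.9 152. ] off [ 0.3 -0.6]
[35.4 56.9] 1347 [675.44405604 510.75795839 152.        ]
[322.  139.2] 391 [576.81148121 253.41544227 152.        ]
[323.  250.2] 360 [494.23942299 252.90411318 152.        ]
[456.9 349.4] 53 [402.98861966 134.98771607 152.        ]
[179.4 351.5] 31 [400.48251648 381.19527584 152.        ]
[465.  378.6] 392 [369.70400573 121.02261831 152.        ]
[183.7 358.6] 7 [393.15220968 378.28073933 152.        ]
[177.2 384. ] 209 [363.24475404 390.64881705 152.        ]
[464.  378.8] 6 [369.57762751 122.02195246 152.        ]
[454.8 427.8] 8 [306.18083166 119.2699908  152.        ]
[228. 430.] 5 [308.55290557 347.65356334 152.        ]
[241.5 431. ] 6 [308.55382023 333.7801225  152.        ]
[402. 431.] 5 [308.56195798 175.31871123 152.        ]
[418. 430.] 3 [308.27074412 158.88168485 152.        ]
[259. 432.] 5 [308.64420001 316.10014783 152.        ]
[280.5 433. ] 10 [308.56965008 294.76756233 152.        ]
[357. 433.] 3 [308.84843399 220.11451858 152.        ]
[385. 432.] 3 [308.61222002 192.43169734 152.        ]
[463.5 443.9] 11 [279.41714465 103.69645571 152.        ]
```

Both placed spindles show as standing, at (577,253) and (494,253). On to B.

>>> drive_tool(
  series=[
    [-0.084,-0.78,0,0],
    [-0.084,-0.78,0,0],
    [-0.084,-0.78,0,0],
    [-0.084,-0.78,0,0],
    [-0.084,-0.78,0,0],
    [-0.084,-0.78,0,0],
    [-0.084,-0.78,0,0],
    [-0.084,-0.78,0,0],
    [-0.084,-0.78,0,0],
    [-0.084,-0.78,0,0],
    [-0.084,-0.78,0,0],
    [-0.084,-0.78,0,0],
    [-0.084,-0.78,0,0],
    [-0.084,-0.78,0,0],
    [-0.084,-0.78,0,0],
    [-0.084,-0.78,-0.05,0],
    [-0.084,-0.78,-0.1,0],
    [-0.084,-0.78,-0.15,0],
    [-0.084,-0.78,-0.15,0],
    [-0.084,-0.78,-0.15,0],
  ],
  claw=0.7,
)

```text
time: 35.93
position: [443.7, -212.3, 134.9]
tcp_rot: [-0.5, 0.502, -0.499, 0.5]
force: [-0.7, -0.5, 0.8]
gripper_width: 64.9
```

>>> drive_tool(
  series=[
    [0,0,0,0],
    [0,0,0,0],
    [0,0,0,0],
  ],
)

```text
time: 36.18
position: [445.2, -215.0, 137.5]
tcp_rot: [0.499, -0.5, 0.502, -0.5]
force: [-0.6, -0.2, -0.2]
gripper_width: 65.2
```

```bash
python3 -c "
from h import *
near('w13')"
```

```text
36.2333 [ 445.  -215.   137.3] 64.98085801503335
[322. 282.] 652 [ 445.2 -215.1  132. ] off [ 0.2 -0.1]
```

>>> drive_tool(
  series=[
    [0,0,-0.04,0],
    [0,0,-0.075,0],
    [0,0,-0.105,0],
    [0,0,-0.118,0],
    [0,0,-0.123,0],
    [0,0,-0.123,0],
    [0,0,-0.123,0],
  ],
)

```text
time: 36.82
position: [444.7, -215.3, 63.0]
tcp_rot: [0.499, -0.5, 0.502, -0.499]
force: [0.7, 0.5, -0.7]
gripper_width: 64.8
```

>>> drive_tool(
  series=[
    [0,0,0,0],
    [0,0,0,0],
    [0,0,0,0],
    [0,0,0,0],
    [0,0,0,0],
    [0,0,0,0],
  ],
  claw=0,
)

```text
time: 37.32
position: [444.3, -214.9, 62.5]
tcp_rot: [0.499, -0.501, 0.501, -0.499]
force: [-0.1, -0.1, 2.1]
gripper_width: 41.6
```

>>> drive_tool(
  series=[
    [0,0,0.01,0],
    [0,0,0.04,0],
    [0,0,0.08,0],
    [0,0,0.13,0],
    [0,0,0.18,0],
    [0,0,0.23,0],
    [0,0,0.27,0],
    [0,0,0.287,0],
    [0.005,0.01,0.287,0],
    [0.012,0.03,0.287,0],
    [0.027,0.07,0.287,0],
    [0.045,0.115,0.287,0],
    [0.063,0.16,0.287,0],
    [0.08,0.205,0.287,0],
    [0.098,0.25,0.287,0],
    [0.115,0.295,0.287,0],
    [0.133,0.34,0.287,0],
    [0.15,0.385,0.287,0],
    [0.168,0.43,0.287,0],
    [0.185,0.475,0.287,0],
  ],
)

```text
time: 38.98
position: [553.6, 73.0, 231.4]
tcp_rot: [-0.501, 0.502, -0.499, 0.498]
force: [0.6, -0.5, -3.2]
gripper_width: 41.9
```

>>> drive_tool(
  series=[
    [0.018,0.045,0,0],
    [0.031,0.078,0,0],
    [0.038,0.093,0,0],
    [0.039,0.098,0,0],
    [0.039,0.098,0,0],
    [0.039,0.098,0,0],
    [0.039,0.098,0,0],
    [0.039,0.098,0,0],
  ],
)

```text
time: 39.65
position: [578.1, 127.2, 234.7]
tcp_rot: [0.498, -0.502, 0.502, -0.498]
force: [0.4, -0.2, -3.2]
gripper_width: 41.7
```

>>> drive_tool(
  series=[
    [0,0,-0.02,0],
    [0,0,-0.06,0],
    [0,0,-0.1,0],
    [0,0,-0.14,0],
    [0,0,-0.18,0],
    [0,0,-0.21,0],
    [0,0,-0.23,0],
    [0,0,-0.242,0],
    [0,0,-0.248,0],
    [0,0,-0.248,0],
    [0,0,-0.248,0],
    [0,0,-0.248,0],
  ],
)

```text
time: 40.65
position: [579.5, 129.1, 86.8]
tcp_rot: [0.498, -0.5, 0.501, -0.5]
force: [0.5, 0.6, -3.1]
gripper_width: 41.4
```

>>> drive_tool(
  series=[
    [0,0,-0.002,0],
    [0,0,-0.005,0],
    [0,0,-0.005,0],
  ],
)

```text
time: 40.9
position: [578.4, 129.3, 82.6]
tcp_rot: [-0.499, 0.501, -0.501, 0.499]
force: [-1.0, -0.7, -3.9]
gripper_width: 41.5
```

>>> drive_tool(
  series=[
    [0,0,-0.001,0],
    [0,0,-0.002,0],
    [0,0,-0.002,0],
  ],
)

```text
time: 41.15
position: [578.8, 129.2, 82.6]
tcp_rot: [-0.499, 0.501, -0.501, 0.5]
force: [-2.1, 0.8, 4.5]
gripper_width: 41.4
```

Contact. Release and rise, then go to D at (421,−354).

>>> drive_tool(
  series=[
    [0,0,0,0],
    [0,0,0,0],
    [0,0,0,0],
    [0,0,0,0],
    [0,0,0,0],
  ],
  claw=0.65,
)

```text
time: 41.57
position: [578.6, 129.1, 81.2]
tcp_rot: [0.499, -0.501, 0.501, -0.499]
force: [-0.5, -0.2, -1.0]
gripper_width: 60.3
```

>>> drive_tool(
  series=[
    [0,0,0.03,0],
    [0,0,0.08,0],
    [0,0,0.14,0],
    [0,0,0.2,0],
    [0,0,0.24,0],
    [0,0,0.24,0],
    [0,0,0.24,0],
  ],
)

```text
time: 42.15
position: [579.2, 129.0, 226.6]
tcp_rot: [0.498, -0.5, 0.501, -0.5]
force: [-0.6, -0.5, -0.7]
gripper_width: 60.3
```

```bash
python3 -c "
from h import *
near('w14',152)"
```

```text
42.2 [578.  129.4 224.9] 60.14453037845867
[322.  250.3] 355 [578.4 129.1 152. ] off [ 0.4 -0.3]
```

>>> drive_tool(
  series=[
    [-0.263,-0.805,0,0],
    [-0.263,-0.805,0,0],
    [-0.263,-0.805,0,0],
    [-0.263,-0.805,0,0],
    [-0.263,-0.805,0,0],
    [-0.263,-0.805,0,0],
    [-0.263,-0.805,0,0],
    [-0.263,-0.805,0,0],
    [-0.263,-0.805,0,0],
    [-0.263,-0.805,0,0],
    [-0.263,-0.805,0,0],
    [-0.263,-0.805,0,0],
    [-0.263,-0.805,0,0],
    [-0.263,-0.805,0,0],
    [-0.263,-0.805,0,0],
    [-0.263,-0.805,-0.05,0],
    [-0.263,-0.805,-0.1,0],
    [-0.263,-0.805,-0.15,0],
    [-0.263,-0.805,-0.15,0],
    [-0.263,-0.805,-0.15,0],
  ],
  claw=0.7,
)

```text
time: 43.87
position: [421.4, -350.5, 133.9]
tcp_rot: [-0.5, 0.502, -0.498, 0.5]
force: [0.4, -0.5, 0.1]
gripper_width: 65.0
```

>>> drive_tool(
  series=[
    [0,0,0,0],
    [0,0,0,0],
    [0,0,0,0],
  ],
)

```text
time: 44.12
position: [421.7, -354.5, 137.1]
tcp_rot: [0.499, -0.499, 0.502, -0.5]
force: [-0.2, -0.2, -0.1]
gripper_width: 64.9
```

```bash
python3 -c "
from h import *
near('w15')"
```

```text
44.1667 [ 421.5 -354.4  136.8] 65.30604535831306
[322.8 283.3] 656 [ 421. -355.  132.] off [-0.5 -0.6]
```

>>> drive_tool(
  series=[
    [0,-0.001,-0.04,0],
    [0,-0.001,-0.075,0],
    [0,-0.001,-0.105,0],
    [0,-0.001,-0.118,0],
    [0,-0.001,-0.123,0],
    [0,-0.001,-0.123,0],
    [0,-0.001,-0.123,0],
  ],
)

```text
time: 44.75
position: [421.1, -355.3, 62.6]
tcp_rot: [0.499, -0.5, 0.502, -0.499]
force: [0.2, 0.0, 0.7]
gripper_width: 65.2
```

>>> drive_tool(
  series=[
    [0,0,0,0],
    [0,0,0,0],
    [0,0,0,0],
    [0,0,0,0],
    [0,0,0,0],
    [0,0,0,0],
  ],
  claw=0,
)

```text
time: 45.25
position: [420.9, -354.8, 62.0]
tcp_rot: [0.499, -0.501, 0.501, -0.499]
force: [0.8, -0.2, 2.2]
gripper_width: 41.3
```

>>> drive_tool(
  series=[
    [0,0,0.01,0],
    [0,0,0.04,0],
    [0,0,0.08,0],
    [0,0,0.13,0],
    [0,0,0.18,0],
    [0,0,0.23,0],
    [0,0,0.27,0],
    [0,0,0.287,0],
    [0.004,0.01,0.287,0],
    [0.01,0.03,0.287,0],
    [0.02,0.07,0.287,0],
    [0.03,0.12,0.287,0],
    [0.04,0.17,0.287,0],
    [0.05,0.22,0.287,0],
    [0.06,0.27,0.287,0],
    [0.07,0.32,0.287,0],
    [0.08,0.37,0.287,0],
    [0.09,0.42,0.287,0],
    [0.1,0.47,0.287,0],
    [0.11,0.52,0.287,0],
  ],
)

```text
time: 46.92
position: [484.7, -39.5, 231.4]
tcp_rot: [-0.5, 0.502, -0.499, 0.498]
force: [1.3, 0.5, -4.3]
gripper_width: 42.0
```

>>> drive_tool(
  series=[
    [0.005,0.05,0,0],
    [0.01,0.1,0,0],
    [0.014,0.15,0,0],
    [0.014,0.2,0,0],
    [0.014,0.245,0,0],
    [0.014,0.272,0,0],
    [0.014,0.284,0,0],
    [0.014,0.287,0,0],
    [0.014,0.287,0,0],
    [0.014,0.287,0,0],
    [0.014,0.287,0,0],
  ],
)

```text
time: 47.83
position: [494.9, 127.7, 233.7]
tcp_rot: [0.498, -0.502, 0.502, -0.498]
force: [-0.8, 1.2, -4.9]
gripper_width: 41.2
```

>>> drive_tool(
  series=[
    [0,0,-0.02,0],
    [0,0,-0.06,0],
    [0,0,-0.1,0],
    [0,0,-0.14,0],
    [0,0,-0.18,0],
    [0,0,-0.21,0],
    [0,0,-0.23,0],
    [0,0,-0.242,0],
    [0,0,-0.249,0],
    [0,0,-0.249,0],
    [0,0,-0.249,0],
    [0,0,-0.249,0],
  ],
)

```text
time: 48.83
position: [496.0, 129.6, 85.3]
tcp_rot: [0.498, -0.501, 0.501, -0.5]
force: [0.4, -0.7, -5.2]
gripper_width: 41.6
```

>>> drive_tool(
  series=[
    [0,0,-0.002,0],
    [0,0,-0.004,0],
    [0,0,-0.004,0],
  ],
)

```text
time: 49.08
position: [495.0, 129.9, 82.1]
tcp_rot: [-0.499, 0.501, -0.501, 0.499]
force: [0.4, -0.7, -4.8]
gripper_width: 41.6
```

>>> drive_tool(
  series=[
    [0,0,-0.001,0],
    [0,0,-0.002,0],
    [0,0,-0.002,0],
  ],
)

```text
time: 49.33
position: [495.4, 129.9, 81.9]
tcp_rot: [-0.499, 0.501, -0.501, 0.5]
force: [-2.3, -0.1, 4.7]
gripper_width: 41.8
```

>>> drive_tool(
  series=[
    [0,0,-0.001,0],
    [0,0,-0.001,0],
    [0,0,-0.001,0],
  ],
)

```text
time: 49.58
position: [495.8, 129.8, 81.9]
tcp_rot: [-0.498, 0.501, -0.501, 0.5]
force: [-2.4, -0.0, 7.4]
gripper_width: 41.7
```

>>> drive_tool(
  series=[
    [0,0,0.001,0],
    [0,0,0.001,0],
  ],
)

```text
time: 49.75
position: [495.7, 129.9, 81.9]
tcp_rot: [0.498, -0.501, 0.501, -0.5]
force: [-1.5, -0.0, 6.6]
gripper_width: 41.4
```

>>> drive_tool(
  series=[
    [0,0,0,0],
    [0,0,0,0],
    [0,0,0,0],
    [0,0,0,0],
    [0,0,0,0],
  ],
  claw=0.65,
)

```text
time: 50.17
position: [495.1, 129.7, 80.6]
tcp_rot: [0.499, -0.501, 0.501, -0.499]
force: [0.2, -0.2, -0.0]
gripper_width: 59.9
```

>>> drive_tool(
  series=[
    [0,0,0.03,0],
    [0,0,0.08,0],
    [0,0,0.14,0],
    [0,0,0.2,0],
    [0,0,0.24,0],
    [0,0,0.3,0],
    [0,0,0.34,0],
    [-0.07,0.05,0.34,0.1],
    [-0.14,0.1,0.34,0.2],
    [-0.2,0.1,0.34,0.3],
    [-0.2,0.1,0.34,0.4],
    [-0.2,0.1,0.34,0.45],
    [-0.2,0.1,0.34,0.5],
    [-0.2,0.1,0.34,0.5],
    [-0.2,0.1,0.34,0.5],
    [-0.2,0.1,0.34,0.5],
    [-0.2,0.1,0.34,0.5],
    [-0.2,0.1,0.34,0.5],
  ],
)

```text
time: 51.67
position: [374.9, 189.5, 284.6]
tcp_rot: [-0.704, 0.068, -0.068, 0.704]
force: [0.1, -0.2, 0.5]
gripper_width: 60.3
```

```bash
python3 - <<'E'
from h import *
np.set_printoptions(precision=1,suppress=True)
o=r.get_obs();print(o['time'],o['position'],o['tcp_rot'],o['joint_pos'])
s=snap('wrist','w16');t=snap('top','top16');sd=snap('side','side16')
for n,q,f in (('w',s,True),('t',t,False),('s',sd,False)):
    for c,a,_ in brass(q,f):
        w=onz(q,c,152,f)
        if 50<w[1]<330 and 440<w[0]<640: print(n,c,a,w)
a=s['frame'];b=t['frame'][200:330,210:400]
im=np.zeros((480,800,3),np.uint8);im[:,:480]=cv2.resize(a,(480,360)).shape and 0
im[:360,:480]=cv2.resize(a,(480,360));im[:219,480:]=cv2.resize(b,(320,219));c=sd['frame'][120:340,200:450];im[225:480,480:770]=cv2.resize(c,(290,255))
cv2.imwrite('pics/mix16.png',im[:,:,::-1])
E
```

```text
51.6667 [374.9 189.5 284.6] [-0.7  0.1 -0.1  0.7] [-1.1  0.2  0.7  1.9 -0.1  1.1 -0.5]
w [517.9 129.9] 195 [576.8 253.7 152. ]
w [439. 140.] 245 [493.7 253.2 152. ]
w [527.8 252.5] 169 [577.3 129.9 152. ]
w [454.5 267.8] 204 [493.9 130.5 152. ]
t [247.  245.5] 26 [577.7 253.7 152. ]
t [291.8 245. ] 23 [579.1 130.2 152. ]
t [246.9 275.5] 27 [495.2 253.3 152. ]
t [291.6 275.5] 27 [495.2 130.5 152. ]
s [286.6 158. ] 34 [492.5 252.6 152. ]
s [322.2 161.5] 36 [575.9 252.7 152. ]
s [279.3 206.9] 39 [492.8 129.2 152. ]
s [316.4 211. ] 39 [577.  128.7 152. ]
```

View pics/mix16.png

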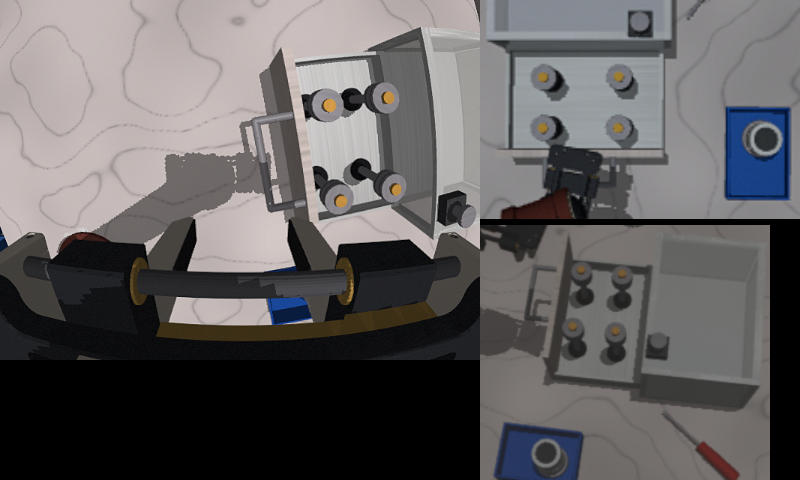

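All four spindles stand upright at about (577,253), (494,253), (578,130) and (494,130), and the canister is in the bin. I'll finish the turn, then locate the handle and the canister.

>>> drive_tool(
  series=[
    [0.035,0,0,0],
    [0.035,0,0,0],
    [0.035,0,0,0],
    [0.035,0,0,0],
    [0.035,0,0,0],
  ],
  claw=0.35,
)

```text
time: 52.23
position: [395.3, 189.8, 284.6]
tcp_rot: [0.704, -0.071, 0.07, -0.704]
force: [-0.0, 0.3, -0.2]
gripper_width: 34.1
```

```bash
python3 - <<'E'
from h import *
np.set_printoptions(precision=1,suppress=True)
s=snap('wrist','w17');o=r.get_obs();print(o['time'],o['position'],o['tcp_rot'],o['gripper_width'])
print(proj(s,(401,248,150),True),proj(s,(401,138,150),True))
for y in (230,215,200,180):
    v=int(round(proj(s,(401,y,150),True)[1])); u0=int(proj(s,(401,y,150),True)[0])-25; row=s['frame'][v,u0:u0+50].mean(1).astype(int); print(y,v,u0,row)
t=load('top16'); b=np.array((767,140))-[480,0]; uv=b*190/320+[209.7,199.7]; print('can',onz(t,uv,115))
E
```

```text
52.2833 [395.3 189.8 284.6] [-0.7  0.1 -0.1  0.7] 33.153326357171856
[315.9 166.9] [339.3 282.3]
230 187 294 [200 200 197 200 200 200 200 200 198 200 200 205 157  97 108 111 113 113
 110 102 167 203 136 106 125 134 151 161 155 139 129 124  96 106 174 204
 201 201 196 198 198 197 197 196 197 197 197 196 198 198]
215 203 298 [200 198 199 199 200 203 203 207 212 212 216 208 102 111 111 111 114 113
 107 114 224 121 102 123 133 141 155 155 142 133 124 102 129 213 202 199
 199 200 198 201 199 202 198 198 200 201 199 201 202 210]
200 219 301 [112 109 112 111 112 111 114 113 112 112 113 112 113 110 112 111 113 113
 111 113 116 102  71  75  75  81  82  83  78  74  71  66  67 105 116 112
 114 112 112 111 113 111 111 113 114 115 113 112 112 113]
180 240 305 [111 112 112 111 112 110 112 105 106 103 103 102 101 106 108 113 115 113
 111 113 112  94  74  72  80  79  85  84  79  76  70  62  60  86 113 112
 115 115 114 112 112 115 115 113 114 113 112 114 113 115]
can [ 474.7 -116.2  115. ]
```

Still 11.5° short on the turn. The bar is at x≈403, and the canister is inside the bin at about (475,−116). I'll complete the turn, then go down onto the handle.

>>> drive_tool(
  series=[
    [0.013,0.002,0,0.03],
    [0.013,0.002,0,0.064],
    [0.013,0.002,0,0.064],
    [0.013,0.002,0,0.064],
    [0.013,0.002,-0.05,0.064],
    [0.013,0.002,-0.1,0.064],
    [0.013,0.002,-0.12,0.064],
    [0.013,0.002,-0.12,0.064],
    [0.013,0.002,-0.12,0.064],
  ],
  claw=0.36,
)

```text
time: 53.03
position: [403.6, 190.9, 212.7]
tcp_rot: [0.707, -0.0, -0.0, -0.707]
force: [0.5, -0.3, 1.2]
gripper_width: 33.6
```

```bash
python3 - <<'E'
from h import *
np.set_printoptions(precision=2,suppress=True)
s=snap('wrist','w18');o=r.get_obs();print(o['time'],o['position'],o['tcp_rot'],o['gripper_width'])
for y in (225,210,200):
    p=proj(s,(403,y,150),True);v=int(round(p[1]));u0=int(p[0])-25; row=s['frame'][v,u0:u0+50].mean(1).astype(int); print(y,p,u0,row)
E
```

```text
53.0833 [404.38 191.14 213.51] [-0.71 -0.   -0.    0.71] 33.74190603597437
225 [321.65 206.98] 296 [104 108 104 108 105 110 113 114 113 115 114 112 111 108 103  97 100  84
  90 113 127 135 139 150 159 158 151 141 135 128 117  95 106 115 113 111
 109 106 108 106 107 108 106 107 106 105 106 109 104 109]
210 [321.64 227.87] 296 [113 117 115 116 115 116 116 115 116 116 117 115 114 116 117 117 116 110
  92  88  97  77  83  86  88  86  80  78  75  71  65  66  98 110 137 219
 208 209 204 205 206 204 206 208 217 149 107 116 117 115]
200 [321.64 241.53] 296 [116 115 115 117 115 116 115 117 115 114 115 114 114 114 108 102 104  99
  82  72  82  83  83  87  87  85  80  76  75  73  62  65  94 150 197 215
 208 207 208 206 207 208 207 210 217 150 107 116 118 116]
```

>>> drive_tool(
  series=[
    [-0.002,0,-0.05,0],
    [-0.002,0,-0.1,0],
    [-0.002,0,-0.14,0],
    [-0.002,0,-0.16,0],
    [-0.002,0,-0.168,0],
    [-0.002,0,-0.168,0],
    [-0.002,0,-0.168,0],
  ],
)

```text
time: 53.67
position: [403.9, 191.5, 113.1]
tcp_rot: [-0.707, -0.001, -0.0, 0.708]
force: [0.4, -0.2, 0.4]
gripper_width: 33.5
```

>>> drive_tool(
  series=[
    [0,0,0,0],
    [0,0,0,0],
    [0,0,0,0],
    [0,0,0,0],
    [0,0,0,0],
  ],
  claw=0,
)

```text
time: 54.08
position: [402.7, 191.2, 112.4]
tcp_rot: [-0.707, -0.001, 0.001, 0.707]
force: [-1.5, 0.7, 3.5]
gripper_width: 9.5
```

Gripped. Now I'll shut it gently, ramping up to about 60 mm/s.

>>> drive_tool(
  series=[
    [0.001,0,0,0],
    [0.003,0,0,0],
    [0.006,0,0,0],
    [0.01,0,0,0],
    [0.015,0,0,0],
    [0.021,0,0,0],
    [0.028,0,0,0],
    [0.035,0,0,0],
    [0.042,0,0,0],
    [0.049,0,0,0],
    [0.056,0,0,0],
    [0.063,0,0,0],
    [0.07,0,0,0],
    [0.077,0,0,0],
    [0.084,0,0,0],
    [0.09,0,0,0],
    [0.095,0,0,0],
    [0.099,0,0,0],
    [0.102,0,0,0],
    [0.104,0,0,0],
  ],
)

```text
time: 55.75
position: [464.3, 191.2, 112.4]
tcp_rot: [-0.707, -0.0, 0.001, 0.707]
force: [-3.7, 0.0, 5.7]
gripper_width: 8.8
```

>>> drive_tool(
  series=[
    [0.001,0,0,0],
    [0.003,0,0,0],
    [0.006,0,0,0],
    [0.01,0,0,0],
    [0.015,0,0,0],
    [0.021,0,0,0],
    [0.028,0,0,0],
    [0.035,0,0,0],
    [0.042,0,0,0],
    [0.049,0,0,0],
    [0.056,0,0,0],
    [0.063,0,0,0],
    [0.07,0,0,0],
    [0.077,0,0,0],
    [0.084,0,0,0],
    [0.09,0,0,0],
    [0.095,0,0,0],
    [0.099,0,0,0],
    [0.102,0,0,0],
    [0.104,0,0,0],
  ],
)

```text
time: 57.42
position: [526.7, 191.2, 112.5]
tcp_rot: [-0.707, 0.0, 0.001, 0.707]
force: [-3.4, -0.5, 5.1]
gripper_width: 9.0
```

>>> drive_tool(
  series=[
    [0.001,0,0,0],
    [0.003,0,0,0],
    [0.006,0,0,0],
    [0.01,0,0,0],
    [0.015,0,0,0],
    [0.021,0,0,0],
    [0.028,0,0,0],
    [0.035,0,0,0],
    [0.042,0,0,0],
    [0.048,0,0,0],
    [0.053,0,0,0],
    [0.057,0,0,0],
    [0.06,0,0,0],
    [0.062,0,0,0],
    [0.063,0,0,0],
    [0.064,0,0,0],
    [0.064,0,0,0],
  ],
)

```text
time: 58.83
position: [565.1, 191.2, 112.5]
tcp_rot: [-0.707, -0.0, 0.001, 0.707]
force: [-2.6, 1.0, 4.7]
gripper_width: 9.1
```

>>> drive_tool(
  series=[
    [0.002,0,0,0],
    [0.004,0,0,0],
    [0.007,0,0,0],
    [0.01,0,0,0],
    [0.013,0,0,0],
    [0.016,0,0,0],
    [0.018,0,0,0],
    [0.02,0,0,0],
    [0.022,0,0,0],
    [0.022,0,0,0],
  ],
)

```text
time: 59.67
position: [578.5, 191.2, 112.5]
tcp_rot: [-0.707, -0.0, 0.001, 0.707]
force: [-2.3, 0.4, 4.6]
gripper_width: 9.0
```

>>> drive_tool(
  series=[
    [0.001,0,0,0],
    [0.002,0,0,0],
    [0.003,0,0,0],
    [0.004,0,0,0],
    [0.004,0,0,0],
  ],
)

```text
time: 60.08
position: [580.7, 191.3, 112.5]
tcp_rot: [-0.707, -0.0, 0.001, 0.707]
force: [-2.7, 0.2, 5.8]
gripper_width: 9.1
```

>>> drive_tool(
  series=[
    [0.001,0,0,0],
    [0.002,0,0,0],
    [0.003,0,0,0],
    [0.004,0,0,0],
    [0.004,0,0,0],
  ],
)

```text
time: 60.5
position: [583.1, 191.3, 112.5]
tcp_rot: [-0.707, -0.0, 0.001, 0.707]
force: [-1.5, -0.6, 4.9]
gripper_width: 9.1
```

>>> drive_tool(
  series=[
    [0.001,0,0,0],
    [0.002,0,0,0],
    [0.003,0,0,0],
    [0.004,0,0,0],
    [0.004,0,0,0],
  ],
)

```text
time: 60.92
position: [585.5, 191.2, 112.5]
tcp_rot: [-0.707, -0.0, 0.001, 0.707]
force: [-1.8, 0.8, 4.9]
gripper_width: 9.1
```

Still sliding freely. The drawer was evidently ajar about 10 mm at the start, and flush should put the handle at x≈591–593.

>>> drive_tool(
  series=[
    [0.001,0,0,0],
    [0.002,0,0,0],
    [0.004,0,0,0],
    [0.006,0,0,0],
    [0.007,0,0,0],
    [0.008,0,0,0],
    [0.008,0,0,0],
  ],
)

```text
time: 61.5
position: [590.3, 191.2, 112.5]
tcp_rot: [-0.707, -0.0, 0.001, 0.707]
force: [-2.6, -0.5, 4.8]
gripper_width: 8.9
```

>>> drive_tool(
  series=[
    [0.001,0,0,0],
    [0.002,0,0,0],
    [0.003,0,0,0],
    [0.004,0,0,0],
    [0.004,0,0,0],
  ],
)

```text
time: 61.92
position: [592.1, 191.3, 112.5]
tcp_rot: [-0.707, 0.0, 0.002, 0.707]
force: [-3.7, 0.5, 5.5]
gripper_width: 9.4
```

>>> drive_tool(
  series=[
    [0.001,0,0,0],
    [0.002,0,0,0],
    [0.003,0,0,0],
    [0.004,0,0,0],
    [0.004,0,0,0],
  ],
)

```text
time: 62.33
position: [591.9, 191.3, 112.4]
tcp_rot: [-0.707, 0.002, 0.004, 0.707]
force: [-8.7, -0.7, 9.6]
gripper_width: 9.2
```

The stop is at a reading of 592, a 189.5 mm stroke. I'll ease off, release, rise and check.

>>> drive_tool(
  series=[
    [-0.002,0,0,0],
    [-0.003,0,0,0],
    [-0.003,0,0,0],
  ],
)

```text
time: 62.58
position: [592.1, 191.3, 112.5]
tcp_rot: [-0.707, 0.001, 0.002, 0.707]
force: [-5.1, 0.4, 7.3]
gripper_width: 9.1
```

>>> drive_tool(
  series=[
    [0,0,0,0],
    [0,0,0,0],
    [0,0,0,0],
    [0,0,0,0],
    [0,0,0.05,0],
    [0,0,0.1,0],
    [0,0,0.16,0],
    [0,0,0.22,0],
    [0,0,0.28,0],
    [0,0,0.3,0],
    [0,0,0.3,0],
    [0,0,0.3,0],
  ],
  claw=0.36,
)

```text
time: 63.58
position: [594.1, 190.9, 291.7]
tcp_rot: [-0.707, -0.001, 0.001, 0.707]
force: [0.1, -0.8, -0.5]
gripper_width: 33.4
```

```bash
python3 - <<'E'
from h import *
np.set_printoptions(precision=1,suppress=True)
s=snap('wrist','w20');o=r.get_obs();print(o['time'],o['position'],o['gripper_width'],o['force'])
for y in (230,215,205):
    p=proj(s,(591,y,150),True);v=int(round(p[1]));u0=int(p[0])-20; print(y,p,u0,s['frame'][v,u0:u0+40].mean(1).astype(int))
print('bolt pred',proj(s,(661.5,93.3,220),True))
t=snap('top','top20');sd=snap('side','side20')
im=np.zeros((480,800,3),np.uint8)
im[:360,:480]=cv2.resize(s['frame'],(480,360));im[:230,480:]=cv2.resize(t['frame'][135:250,200:360],(320,230));im[235:480,480:760]=cv2.resize(sd['frame'][120:295,290:490],(280,245))
cv2.imwrite('pics/mix20.png',im[:,:,::-1])
E
```

```text
63.6333 [593.2 191.  290.3] 33.54410177781867 [ 0.7 -0.2 -1. ]
230 [319.1 187.5] 299 [188 186 188 190 200 122 101 103 104 106 104 104  93 180 203 158  88 103
 118 127 139 146 136 125 117 104  74 190 193 192 190 188 191 189 190 189
 189 191 190 190]
215 [319.1 203.8] 299 [104 105 107 104 105 106 105 103 105 106 104 107 105 106 107  95  90 107
 120 125 141 142 136 122 117 106  84 104 107 108 105 106 105 104 102  98
  94  98 102 103]
205 [319.1 214.6] 299 [104 104 105 105 106 106 105 103 107 106 106 106 106 104 109  95  75  65
  70  74  79  75  73  68  62  56  71 191 196 192 195 187 146 157 111 104
 104 109 106 106]
bolt pred [400.9 360.2]
```

View pics/mix20.png

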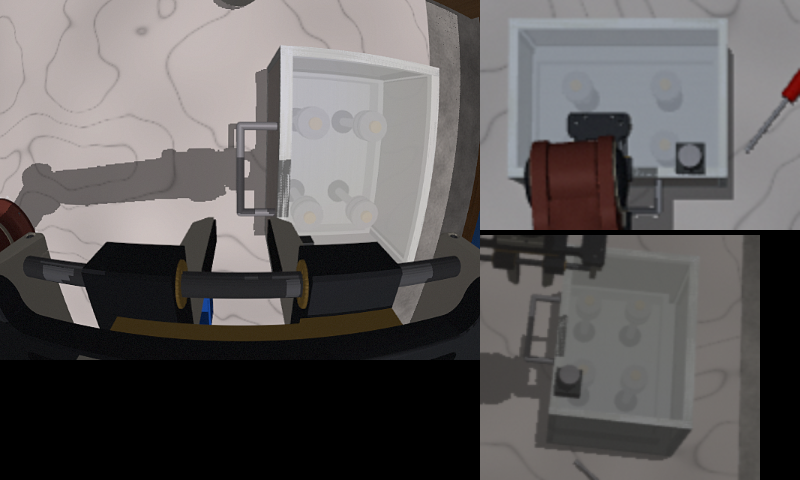

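The drawer face is flush and all four spindles are upright inside. The handle is at x≈591.7. Now the bolt at (661.5, 93.3).

>>> drive_tool(
  series=[
    [0.04,-0.05,0,0],
    [0.08,-0.1,0,0],
    [0.113,-0.162,0,0],
    [0.113,-0.162,0,0],
    [0.113,-0.162,-0.03,0],
    [0.113,-0.162,-0.07,0],
    [0.113,-0.162,-0.11,0],
    [0.113,-0.162,-0.14,0],
    [0.113,-0.162,-0.15,0],
    [0.113,-0.162,-0.15,0],
    [0.113,-0.162,-0.15,0],
  ],
  claw=0,
)

```text
time: 64.65
position: [661.9, 93.7, 201.7]
tcp_rot: [0.707, 0.0, -0.001, -0.707]
force: [0.3, -0.0, -0.4]
gripper_width: 0.5
```

>>> drive_tool(
  series=[
    [0,0,-0.003,0],
    [0,0,-0.006,0],
    [0,0,-0.009,0],
    [0,0,-0.009,0],
  ],
)

```text
time: 64.98
position: [661.9, 93.8, 196.8]
tcp_rot: [-0.707, -0.001, 0.001, 0.707]
force: [0.6, -0.4, -0.5]
gripper_width: 0.4
```

>>> drive_tool(
  series=[
    [0,0,-0.003,0],
    [0,0,-0.006,0],
    [0,0,-0.009,0],
    [0,0,-0.012,0],
    [0,0,-0.012,0],
  ],
)

```text
time: 65.4
position: [661.9, 93.8, 189.7]
tcp_rot: [-0.707, -0.001, 0.001, 0.707]
force: [-0.7, -0.2, 2.3]
gripper_width: 0.5
```

>>> drive_tool(
  series=[
    [0,0,-0.003,0],
    [0,0,-0.006,0],
    [0,0,-0.009,0],
    [0,0,-0.012,0],
    [0,0,-0.012,0],
  ],
)

```text
time: 65.82
position: [661.9, 93.8, 181.8]
tcp_rot: [-0.707, -0.001, 0.001, 0.707]
force: [-1.0, -0.4, 3.0]
gripper_width: 0.3
```

>>> drive_tool(
  series=[
    [0,0,-0.003,0],
    [0,0,-0.005,0],
    [0,0,-0.005,0],
  ],
)

```text
time: 66.07
position: [661.9, 93.8, 178.8]
tcp_rot: [0.707, 0.001, -0.001, -0.707]
force: [-1.4, 0.2, 2.9]
gripper_width: 0.6
```

>>> drive_tool(
  series=[
    [0,0,-0.003,0],
    [0,0,-0.005,0],
    [0,0,-0.005,0],
  ],
)

```text
time: 66.32
position: [662.0, 93.8, 178.2]
tcp_rot: [-0.707, -0.001, 0.0, 0.707]
force: [-3.9, 0.4, 11.8]
gripper_width: 0.4
```

>>> drive_tool(
  series=[
    [0,0,-0.002,0],
    [0,0,-0.003,0],
    [0,0,-0.003,0],
  ],
)

```text
time: 66.57
position: [662.1, 93.8, 178.2]
tcp_rot: [-0.707, -0.001, -0.0, 0.708]
force: [-7.0, 1.8, 16.9]
gripper_width: 0.4
```

It bottomed at 178.2, with the force climbing. I'll retreat upwards and check.

>>> drive_tool(
  series=[
    [0,0,0.02,0],
    [0,0,0.06,0],
    [0,0,0.12,0],
    [0,0,0.18,0],
    [-0.08,-0.07,0.2,0],
    [-0.14,-0.14,0.2,0],
    [-0.2,-0.2,0.2,0],
    [-0.2,-0.26,0.2,0],
    [-0.2,-0.3,0.2,0],
    [-0.2,-0.3,0.2,0],
    [-0.2,-0.3,0.2,0],
    [-0.2,-0.3,0.2,0],
  ],
)

```text
time: 67.57
position: [541.7, -86.7, 293.9]
tcp_rot: [-0.707, 0.0, -0.0, 0.707]
force: [-0.2, 1.7, 0.9]
gripper_width: 0.4
```

```bash
python3 - <<'E'
from h import *
np.set_printoptions(precision=1,suppress=True)
o=r.get_obs();print(o['time'],o['position'],o['force'])
t=snap('top','top30');sd=snap('side','side30')
im=np.zeros((560,800,3),np.uint8)
im[:350,:490]=cv2.resize(t['frame'][135:310,200:445],(490,350));im[:320,500:800]=cv2.resize(sd['frame'][120:280,305:455],(300,320),interpolation=2);im[330:550,500:800]=cv2.resize(sd['frame'][280:390,200:350],(300,220))
cv2.imwrite('pics/mix30.png',im[:,:,::-1])
print('bolt raised/down pred side',proj(sd,(661.5,93.3,220)),proj(sd,(661.5,93.3,206)),'top',proj(t,(661.5,93.3,206)))
E
```

```text
67.5667 [541.7 -86.7 293.9] [-0.2  1.7  0.9]
bolt raised/down pred side [354.  218.9] [353.7 221.2] top [304.7 213.2]
```

View pics/mix30.png

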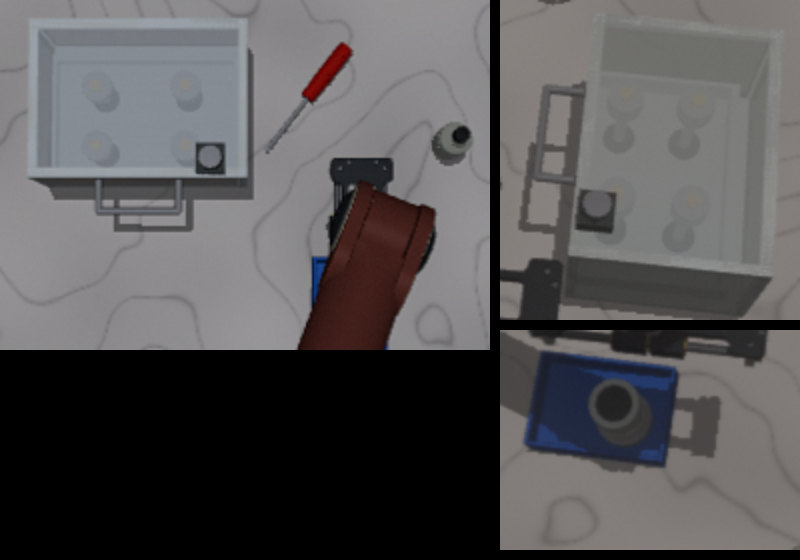

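The drawer is flush and all four spindles are upright inside. The bolt head is at side px (353.5,222), against a predicted 221.2 for fully down. The canister stands in the bin, the screwdriver and oil bottle are undisturbed, and the arm is clear. Handing in.

```bash
python3 -c "
from h import *
print(onz(load('side30'),(257,317),115)); print(r.sign_off())"
```

```text
[ 475.53188481 -116.54465927  115.        ]
the job is handed in; nothing more can be done
None
```

The job is done and handed in at about 68 s of the 210 s allowed; the sign-off gave no verdict.

I opened the drawer and put the canister in the bin. All four spindles are standing in the drawer in a 2×2 layout. I then shut the drawer with a slow grip-and-push on the handle and pressed the bolt until it stopped.

**Last checks:**
- **Spindles:** all four hubs were within 1–2 mm of where I put them just before closing. After the drawer was shut they still looked upright through the cabinet's clear acrylic.
- **Drawer:** it reached its stop with the handle at x ≈ 592 mm, a stroke of about 190 mm.
- **Bolt:** it moved about 14 mm and then hit its stop. In the side view its head sits within 1 px of the fully-down prediction.
- **Canister:** it stands in the bin, about 25 mm in x and 10 mm in y from the bin's centre. It shifted after I put it down, probably from the announced knock.
- **Things to leave alone:** the screwdriver and oil bottle look undisturbed in the last picture. The mug was out of that frame; I saw it only in earlier views and did not measure it.

**What disagreed:**
- **TCP height:** the fingertips are about 28 mm higher than the reported TCP. My first grip on the handle closed on air, so I found the offset by touching the handle bar and the bench, then corrected for it.
- **Drawer start:** the drawer was about 12 mm ajar at the start. My first estimate of the shut position was off by that much, so I pushed on until it hit the stop.

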